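# Stack the spare terracotta pavers in half bond on the carrying tray

### The job

Gather the five sound terracotta pavers onto the two bearers of the wooden carrying tray and stack them in half bond: first two whole ones end to end, with only a narrow joint between them and their outer ends flush with the bearers' ends, then the third whole one centred over that joint with a square-cut half on each side of it, so that the top course also ends flush. Keep the stack straight along the bearers and centred across them, and set each paver down without dropping it. Leave the paver with core holes and the one with the broken corner where they lie, and do not disturb the mallet or the tin.

Things in the scene. Friction and masses are not known exactly. Their poses are not given: they have to be found in the camera images.
- whole_1: Sound whole terracotta strip paver: a plain solid block 140 long, 50 wide, 25 mm thick, about 0.35 kg, edges slightly rounded, lying flat. The three whole pavers are alike and interchangeable. Origin: centre of the underside (table side, z = 0 when on the table); its x axis runs along the length, y across the width, z up.
- whole_2: Sound whole terracotta strip paver: a plain solid block 140 long, 50 wide, 25 mm thick, about 0.35 kg, edges slightly rounded, lying flat. The three whole pavers are alike and interchangeable. Origin: centre of the underside (table side, z = 0 when on the table); its x axis runs along the length, y across the width, z up.
- whole_3: Sound whole terracotta strip paver: a plain solid block 140 long, 50 wide, 25 mm thick, about 0.35 kg, edges slightly rounded, lying flat. The three whole pavers are alike and interchangeable. Origin: centre of the underside (table side, z = 0 when on the table); its x axis runs along the length, y across the width, z up.
- half_1: Sound half paver, square cut: a plain solid terracotta block 67 long, 50 wide, 25 mm thick, about 0.17 kg, lying flat. The two halves are alike and interchangeable. Origin: centre of the underside (table side, z = 0 when on the table); its x axis runs along the length, y across the width, z up.
- half_2: Sound half paver, square cut: a plain solid terracotta block 67 long, 50 wide, 25 mm thick, about 0.17 kg, lying flat. The two halves are alike and interchangeable. Origin: centre of the underside (table side, z = 0 when on the table); its x axis runs along the length, y across the width, z up.
- cored: Odd one out, stays where it lies: terracotta block of the same 140 x 50 x 25 mm, but with three round holes of 25 mm diameter in a row right through its broad face. Origin: centre of the underside (table side, z = 0 when on the table); its x axis runs along the length, y across the width, z up.
- broken: Odd one out, stays where it lies: terracotta paver of the same 140 x 50 x 25 mm, but with one corner broken away, so that one end is only 20 mm wide. Origin: centre of the underside (table side, z = 0 when on the table); its x axis runs along the length, y across the width, z up.
- tray: Fixed wooden tray, 330 x 150 mm. Origin: centre of underside, table height; x lengthwise, z up. Two bearers along x, 286 long, 14 wide, centred at y = +-17 mm, tops 18 mm above the table. Side lips (y +-71) 16 mm high, end boards (x +-160) 42 mm. Finished stack at y = 0, 6 mm joints: bottom pavers centred at x = +-73; on top (undersides 43 mm up) whole one at x = 0, halves at x = +-109.5.
- mallet: Bystander: rubber mallet lying on the table at the far side; black head 60 mm in diameter and 95 mm long, wooden handle 250 mm long. Origin on the table under the middle of the head; the handle runs to -x of its own frame.
- tin: Bystander: plain closed steel tin, 84 mm in diameter, 75 mm tall, standing upright. Origin: centre of its underside.
Things that resemble listed ones, but are neither listed nor needed, are in the scene too. What is shaped like the whole_3 but turquoise or yellow is not meant. What is shaped like the half_2 but green is not meant.

How it is judged:
By the outcome, as a careful person would: the job done as asked, in the order asked, and still so for the second after the job is handed in, with the robot touching nothing.
It also fails if it takes over 115 s, if anything falls off the work surface, if the arm or the gripper's body presses on something with over 40 N, if the wrist force passes 120 N, or if a joint passes its speed limit or range.

### The arm

A 7-joint arm with a two-finger parallel gripper is mounted at the origin on the work surface. World frame = base frame: x ahead of the robot, y to its left, z up, the work surface at z = 0. Lengths are in m, angles in rad, forces in N, time in s.
With the tool pointing down it reaches from about 0.425 to 0.875 m from the base axis. Payload 9.9 kg.
Tool frame: the origin (TCP) lies midway between the tips of the shut fingers; the grasp point (between the pads) lies 19 mm behind it; z points along the fingers, y is the direction in which the jaws open and shut (so a half turn about z gives the same grasp; the last joint's range is limited). The gripper opens to 85 mm and grips with 20 to 120 N. Pads are 22 mm wide; open, the fingers measure 114 mm over their backs; the gripper's body (76 mm by 85 mm) begins 54 mm behind the grasp point. The pads swing forward as they close: fully open they stand 13 mm farther back than shut.
Start: joints at [-1.363, 0.576, 0.025, 1.437, -0.015, 1.129, -0.057], TCP at [0.194, 0.646, 0.21] pointing down, gripper open.
Joint ranges: [-2.76, 2.76], [-0.34, 2.15], [-1.52, 1.57], [0.19, 2.46], [-1.09, 4.23], [0.17, 1.99], [-2.82, 2.82]. Speed limits (rad/s): [2.22, 2.22, 3.01, 3.01, 3.14, 3.14, 3.14].

### API

Orientations are given as [roll, pitch, yaw] about the fixed x, y, z axes, in that order (R = Rz(yaw) Ry(pitch) Rx(roll)).
In Python, from station import monitor, viewer, robot gives the robot as it stands.
- The arm moves only by the tool apply_moves, never from a script. Its argument "moves" is a list of rows, each an object of numbers: "tx", "ty", "tz": the shift along the tool's x, y, z in cm; "wx", "wy", "wz": the turn, a rotation vector about the tool's x, y, z in rad; "jaw": the opening, from 0 (shut) to 1 (fully open). A call has 1 to 5 rows; each row is the pose to reach, as a shift and turn from the pose commanded when the call began, along the tool's axes at that moment; what a row does not reach only later rows make up. A row lasts 1/12 s, in which the tool goes at most 41.7 mm and 7.16 degrees, less where a joint would pass 70% of its speed; a pose out of reach is approached as far as the arm can. A call with a gripper value outside its range is refused whole. The fingers move at their own pace and stop on an object; "grip_force" is the grip in N (left out, the last holds). Time passes only in rows, so rows that repeat a pose let the fingers close. It gives the time, the measured TCP pose, the force and the opening at its end, in the units of the state.
- monitor.get_state(): the state, without advancing time (a new reading comes with each control period).
- viewer.get_image(name): name is "scene" or "top" or "wrist"; returns a dict with "img" (480x640x3 uint8, red, green, blue), "z_map" (480x640 float32, m along the optical axis (not along the pixel's ray), 0 where there is no reading), "fx", "fy", "cx", "cy" (pixels), "rvec" (rotation vector, rad) and "tvec" (3), from world to camera coordinates, as OpenCV has them. Camera axes: x right, y down, z forward; pixel columns grow to the right and rows downward; lengths in m; the calibration is good to about 2 mm. A picture is of the moment at which its call begins.
- robot.job_done(): hands the job in, once; it reports no verdict.
The state is a dict: "time_s": time; "q": joint angles; "qd": joint speeds; "joint_efforts": joint torques, N m; "tcp_pos": TCP position; "orientation": TCP orientation; "contact_force": force on the tool from outside, world axes, zero at the start; "ft_torque": the same for the moment, N m; "opening": finger opening in m.
Only numpy, scipy, OpenCV 4.12 (cv2) and the standard library are available. Lean on these libraries where they do the work, as an engineer would, in place of code of your own. Each camera call takes 0.05 s, during which the arm holds its last target.

## Working session

There is one attempt and no reset: what is moved stays moved. The work goes in short steps, Python scripts to look and compute and a tool call to move; the robot and the scene stay as the last step left them, time stands still between calls to the robot, and variables do not carry over. Pictures are saved under pics/ and viewed, and the job is handed in when it is done.

Besides the shell and the picture viewer there is one more tool, called after "Emit:" as name([rows], argument=value, ...), one row to a line, values as JSON. apply_moves: Moves the arm, as the interface text tells. Its arguments: {"type":"object","properties":{"moves":{"type":"array","items":{"type":"object","properties":{"tx":{"type":"number"},"ty":{"type":"number"},"tz":{"type":"number"},"wx":{"type":"number"},"wy":{"type":"number"},"wz":{"type":"number"},"jaw":{"type":"number"}}}},"grip_force":{"type":"number"}},"required":["moves"]}

```bash
ls; mkdir -p pics; python3 - <<'E'
from station import monitor, viewer, robot
import cv2
print(monitor.get_state())
for n in ("scene","top"):
    d=viewer.get_image(n); cv2.imwrite(f"pics/{n}0.png",d["img"][:,:,::-1]); print(n,d["fx"],d["fy"],d["cx"],d["cy"],d["rvec"],d["tvec"])
    import numpy as np; np.savez(f"{n}0.npz",**d)
E
```

```text
pics
{'time_s': 0.0, 'q': array([-1.36277604,  0.57653089,  0.02479675,  1.43794233, -0.01501233,
        1.12901255, -0.05650217]), 'qd': array([ 1.21664917e-03,  1.64161051e-04, -1.28685209e-03, -1.87487821e-03,
        1.61802745e-03,  8.64256760e-04,  5.48455913e-05]), 'joint_efforts': array([-2.01857742e-04, -7.65753508e+01,  2.24996410e+00, -2.85971725e+01,
        1.51933433e-02,  1.27480522e-02,  2.13613157e-05]), 'tcp_pos': array([0.19401374, 0.64597962, 0.20873034]), 'orientation': array([-3.13988371e+00,  5.28778068e-05,  2.84983830e+00]), 'contact_force': array([-0.25965321, -0.47333295, -0.56172652]), 'ft_torque': array([-0.05276217,  0.00735752,  0.04549359]), 'opening': 0.085818225747834}
scene 576.0201634392233 576.0201634392233 320.8676489829807 248.03545762422613 [ 1.94496102  1.45079733 -0.64423554] [-0.18985196 -0.31454101  1.75437514]
top 527.4738495555374 527.4738495555374 314.36868543938954 238.76845482125947 [ 2.15906452 -2.18577146  0.08553888] [0.05086049 0.53433018 1.34283204]
```

View pics/scene0.png

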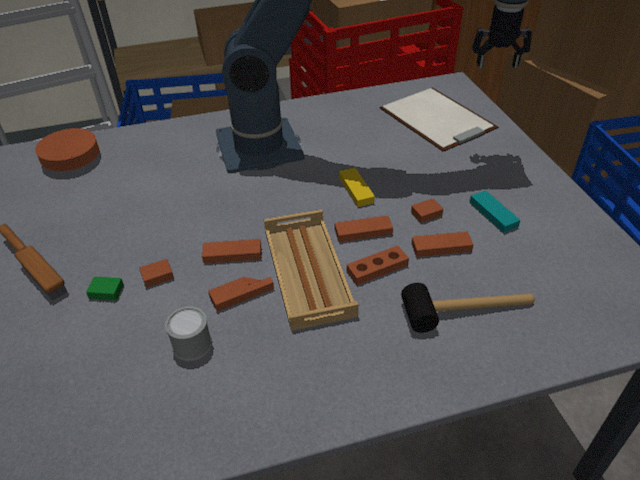

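View pics/top0.png

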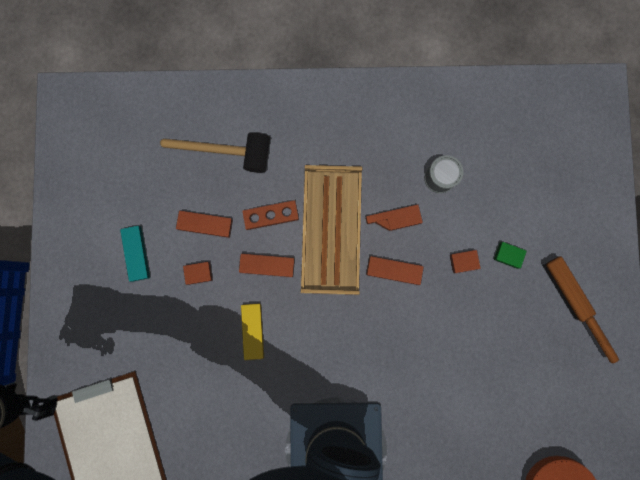

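Candidates in the top view (column, row):
- Whole pavers: (204,223), (267,265), (395,270).
- Halves: (197,272), (465,261).
- Leave alone: cored (271,215), broken (395,217), turquoise (134,253), yellow (252,331), green (511,255), and the orange-handled tool and disc at the right.

Next I'll measure them.

```bash
cat > h.py <<'E'
import numpy as np, cv2
def load(n): return dict(np.load(n))
def cam(d):
    R,_=cv2.Rodrigues(np.asarray(d["rvec"],float)); return R,np.asarray(d["tvec"],float).ravel()
def cloud(d):
    z=d["z_map"].astype(float); h,w=z.shape
    u,v=np.meshgrid(np.arange(w),np.arange(h))
    p=np.stack([(u-d["cx"])/d["fx"]*z,(v-d["cy"])/d["fy"]*z,z],-1)
    R,t=cam(d); P=(p-t)@R; P[z==0]=np.nan; return P
def onplane(d,uv,h):
    R,t=cam(d); uv=np.atleast_2d(uv).astype(float)
    r=np.c_[(uv[:,0]-d["cx"])/d["fx"],(uv[:,1]-d["cy"])/d["fy"],np.ones(len(uv))]@R
    c=-R.T@t; s=(h-c[2])/r[:,2]; return c+s[:,None]*r
def terra(img):
    hsv=cv2.cvtColor(np.ascontiguousarray(img),cv2.COLOR_RGB2HSV)
    return ((hsv[...,0]<14)|(hsv[...,0]>172))&(hsv[...,1]>110)&(hsv[...,2]>45)
def proj(d,X):
    R,t=cam(d); p=np.atleast_2d(X)@R.T+t; return np.c_[p[:,0]/p[:,2]*d["fx"]+d["cx"],p[:,1]/p[:,2]*d["fy"]+d["cy"]]
E
python3 - <<'E'
from h import *
for n in("top0.npz","scene0.npz"):
    d=load(n);P=cloud(d);m=terra(d["img"])
    print(n,"table z",[np.round(P[v,u],4).tolist() for u,v in ((330,330),(330,110),(100,400))] )
    # top faces: terracotta with height 18..32
    mm=(m&(P[...,2]>.018)&(P[...,2]<.033)).astype(np.uint8)
    k,l,s,c=cv2.connectedComponentsWithStats(mm)
    for i in range(1,k):
        if s[i,4]<60: continue
        q=P[l==i]; h=np.median(q[:,2])
        (a,b),(w,hh),ang=cv2.minAreaRect((q[:,:2]*1000).astype(np.float32))
        cen=q[:,:2].mean(0)
        ev,V=np.linalg.eigh(np.cov(q[:,:2].T)); yaw=np.degrees(np.arctan2(V[1,1],V[0,1]))%180
        print(c[i].round(1),s[i,4],"rect",np.round([a,b,w,hh,ang],1),"mean",(cen*1000).round(1),"pca",round(yaw,2),"h",round(h*1000,1))
E
```

```text
top0.npz table z [[0.2981, 0.0066, -0.0079], [0.8839, -0.0017, 0.0018], [0.1297, 0.5966, 0.0125]]
[325.6 196.6] 80 rect [644.5  12.7  10.4  84.9  89.1] mean [645.5  13.8] pca 178.73 h 20.8
[270.  214.4] 799 rect [599.9 158.9  50.3 139.3  10.6] mean [599.8 158.9] pca 100.39 h 25.1
[397.1 217.4] 846 rect [ 583.4 -162.5   49.5  139.2   12.1] mean [ 587.5 -170.9] pca 95.79 h 25.6
[203.5 223.4] 998 rect [579.2 332.8 140.4  49.6  80.5] mean [578.6 332.1] pca 80.5 h 25.0
[324.1 244.9] 91 rect [521.4  19.5  10.4  88.4  89.2] mean [519.   19.3] pca 177.8 h 20.0
[337.2 247.2] 72 rect [514.4 -14.1  10.5  65.4  89.1] mean [512.4 -14.5] pca 179.81 h 20.8
[465.2 260.9] 491 rect [ 472.8 -343.3   48.8   66.6    9.7] mean [ 472.6 -342.7] pca 99.68 h 26.2
[266.2 264.8] 1011 rect [469.1 169.8 139.5  49.2  84.5] mean [468.9 169.2] pca 84.47 h 25.0
[394.6 270.1] 1029 rect [ 451.3 -161.8  140.    49.3   78.5] mean [ 451.2 -160.9] pca 78.44 h 25.8
[197.1 272.6] 489 rect [451.1 348.6  49.3  66.9   8.8] mean [451.  347.7] pca 98.79 h 24.6
[542.1 464.4] 133 rect [ -34.6 -518.7   24.9  113.    30.1] mean [ -34
[... 287 characters left out ...]
] mean [ -39.3 -539.2] pca 103.38 h 28.0
[426.6 208.1] 344 rect [453.  350.7  53.9  70.3   7.4] mean [455.8 350.3] pca 101.62 h 23.3
[362.9 226.2] 800 rect [471.6 171.8 141.6  58.1  86.4] mean [473.8 170.6] pca 85.1 h 23.5
[441.7 241.6] 888 rect [581.7 334.6 141.   57.7  80.8] mean [583.9 333.6] pca 80.92 h 23.7
[231.1 248.4] 862 rect [ 454.1 -159.2  136.5   58.9   78.6] mean [ 455.7 -158.8] pca 78.04 h 23.1
[376.9 262.3] 854 rect [601.4 161.8  55.6 144.8  10.2] mean [604.  160.3] pca 100.72 h 23.6
[155.3 270.3] 454 rect [ 475.2 -340.5   54.5   65.3    9.8] mean [ 476.7 -340.6] pca 101.87 h 23.0
[236.6 289.4] 921 rect [ 587.5 -160.4   56.2  139.8    9.8] mean [ 592.2 -169.4] pca 96.53 h 23.3
```

```bash
python3 - <<'E'
from h import *
d=load("top0.npz")
c=d["img"][190:300,110:530,::-1]
cv2.imwrite("pics/crop0.png",cv2.resize(c,None,fx=1.9,fy=1.9*2,interpolation=cv2.INTER_CUBIC))
E
```

```text
(no output)
```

View pics/crop0.png

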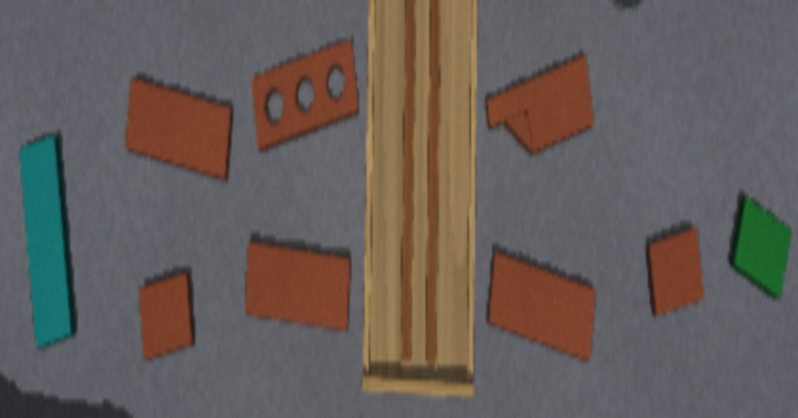

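```bash
python3 - <<'E'
from h import *
for n,box in(("top0.npz",(150,310,290,375)),("scene0.npz",(200,340,255,365))):
    d=load(n);P=cloud(d)
    r0,r1,c0,c1=box
    hsv=cv2.cvtColor(d["img"],cv2.COLOR_RGB2HSV)
    sub=np.zeros((480,640),bool);sub[r0:r1,c0:c1]=1
    # end boards: high points
    m=sub&(P[...,2]>.034)&(P[...,2]<.05)
    k,l,s,c=cv2.connectedComponentsWithStats(m.astype(np.uint8))
    for i in range(1,k):
        if s[i,4]<30: continue
        q=P[l==i]; print(n,"board",s[i,4],np.round(cv2.minAreaRect((q[:,:2]*1000).astype(np.float32))[0:3][0],1),cv2.minAreaRect((q[:,:2]*1000).astype(np.float32))[1:],np.median(q[:,2]))
    # bearers by hue
    wood=hsv[(270 if 'top' in n else 280),c0:c1]; print(wood[::3].tolist())
d=load("top0.npz");c=d["img"][155:305,290:375,::-1]
cv2.imwrite("pics/tray0.png",cv2.resize(c,None,fx=4,fy=4,interpolation=cv2.INTER_NEAREST))
E
```

```text
top0.npz board 252 [718.4  -7.6] ((147.65794372558594, 11.243850708007812), 87.38575744628906) 0.042423405929784795
top0.npz board 230 [399.5   6.1] ((147.5758819580078, 9.975225448608398), 87.57368469238281) 0.042306623427133455
[[9, 171, 127], [5, 69, 74], [120, 12, 109], [125, 15, 105], [18, 118, 164], [18, 114, 150], [18, 110, 141], [17, 112, 141], [18, 113, 149], [17, 112, 153], [17, 117, 129], [13, 162, 113], [15, 140, 115], [19, 113, 142], [18, 112, 143], [12, 159, 114], [13, 159, 122], [18, 110, 146], [18, 111, 145], [19, 111, 145], [18, 111, 135], [18, 110, 135], [18, 122, 107], [15, 63, 125], [116, 18, 102], [115, 16, 93], [8, 162, 113], [8, 164, 126], [8, 166, 123]]
scene0.npz board 248 [401.9   9.3] ((149.55873107910156, 17.35163688659668), 87.12491607666016) 0.0391123838708919
scene0.npz board 372 [722.3  -4.8] ((148.51756286621094, 16.105791091918945), 88.78352355957031) 0.03970953629715157
[[9, 166, 132], [10, 176, 126], [8, 119, 122], [10, 169, 137], [10, 170, 135], [9, 169, 140], [111, 15, 117], [111, 15, 118], [18, 117, 148], [18, 100, 158], [18, 100, 155], [18, 108, 147], [18, 105, 158], [18, 104, 155], [19, 107, 153], [18, 102, 137], [13, 157, 120], [13, 164, 123], [18, 98, 162], [18, 106, 145], [19, 100, 155], [13, 163, 125], [14, 162, 120], [19, 107, 134], [19, 106, 147], [19, 109, 154], [18, 105, 151], [18, 107, 133], [19, 99, 144], [17, 117, 83], [17, 99, 177], [115, 13, 120], [111, 21, 124], [9, 171, 58], [8, 154, 68], [12, 203, 64], [8, 160, 70]]
```

View pics/tray0.png

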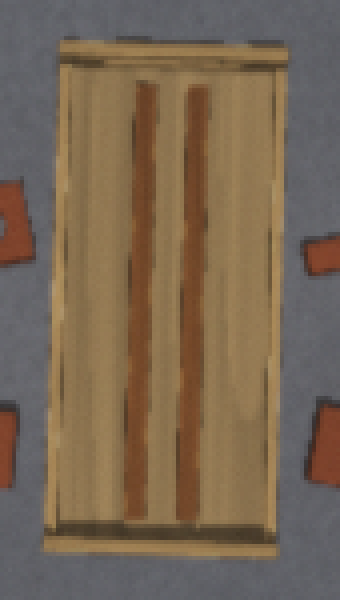

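```bash
cat > plan.py <<'E'
import sys
import numpy as np
from scipy.spatial.transform import Rotation as Ro
from station import monitor
s=monitor.get_state()
R=Ro.from_euler("xyz",s["orientation"])
p=np.array(s["tcp_pos"])
print("t",round(s["time_s"],2),"tcp",(p*1000).round(1),"rpy deg",np.degrees(s["orientation"]).round(2),"open",round(s["opening"]*1000,1),"F",np.round(s["contact_force"],1),"q",np.round(s["q"],2))
if len(sys.argv)>4:
    x,y,z,yw=map(float,sys.argv[1:5])   # mm, deg
    T=Ro.from_euler("xyz",[np.pi,0,np.radians(yw)])
    sh=R.inv().apply(np.array([x,y,z])/1000-p)*100
    w=(R.inv()*T).as_rotvec()
    print("shift cm",sh.round(2),"w",w.round(3),"rows",round(np.linalg.norm(sh)/4.17,1),round(np.degrees(np.linalg.norm(w))/7.16,1))
E
python3 plan.py 469 170 200 84.5
```

```text
t 0.1 tcp [194.  646.1 208.8] rpy deg [-179.91    0.    163.28] open 85.4 F [-0.1 -0.8 -0.4] q [-1.36  0.58  0.02  1.44 -0.02  1.13 -0.06]
shift cm [-40.03 -37.68   0.94] w [-1.000e-03  1.000e-03  1.375e+00] rows 13.2 11.0
```

Emit:
apply_moves([
  {"tx": -40,"ty": -37.7,"tz": 0.9,"wz": 1.375,"jaw": 1},
  {"tx": -40,"ty": -37.7,"tz": 0.9,"wz": 1.375,"jaw": 1},
  {"tx": -40,"ty": -37.7,"tz": 0.9,"wz": 1.375,"jaw": 1},
  {"tx": -40,"ty": -37.7,"tz": 0.9,"wz": 1.375,"jaw": 1},
  {"tx": -40,"ty": -37.7,"tz": 0.9,"wz": 1.375,"jaw": 1},
])

```text
invalid input at $.moves[0]: expected keys tx, ty, tz, wx, wy, wz, jaw
```

```bash
python3 plan.py 469 170 200 84.5
```

```text
t 0.1 tcp [194.  646.1 208.8] rpy deg [-179.91    0.    163.28] open 85.4 F [-0.1 -0.8 -0.4] q [-1.36  0.58  0.02  1.44 -0.02  1.13 -0.06]
shift cm [-40.03 -37.68   0.94] w [-1.000e-03  1.000e-03  1.375e+00] rows 13.2 11.0
```

Emit:
apply_moves([
  {"tx": -40,"ty": -37.7,"tz": 0.9,"wx": 0,"wy": 0,"wz": 1.375,"jaw": 1},
  {"tx": -40,"ty": -37.7,"tz": 0.9,"wx": 0,"wy": 0,"wz": 1.375,"jaw": 1},
  {"tx": -40,"ty": -37.7,"tz": 0.9,"wx": 0,"wy": 0,"wz": 1.375,"jaw": 1},
  {"tx": -40,"ty": -37.7,"tz": 0.9,"wx": 0,"wy": 0,"wz": 1.375,"jaw": 1},
  {"tx": -40,"ty": -37.7,"tz": 0.9,"wx": 0,"wy": 0,"wz": 1.375,"jaw": 1},
])

```text
time_s: 0.52
tcp_pos: [0.2988, 0.464, 0.2059]
orientation: [-3.141, 0.0, 2.219]
contact_force: [0.6, 0.5, 0.5]
opening: 0.0852
```

```bash
python3 plan.py 469 170 200 84.5
```

```text
t 0.52 tcp [298.8 464.  205.9] rpy deg [-1.7998e+02  1.0000e-02  1.2712e+02] open 85.2 F [0.6 0.5 0.5] q [-1.23  0.4   0.21  1.78 -0.1   0.97 -0.33]
shift cm [-33.71  -4.17   0.6 ] w [-0.     0.     0.744] rows 8.1 6.0
```

Emit:
apply_moves([
  {"tx": -33.7,"ty": -4.2,"tz": 0.6,"wx": 0,"wy": 0,"wz": 0.744,"jaw": 1},
  {"tx": -33.7,"ty": -4.2,"tz": 0.6,"wx": 0,"wy": 0,"wz": 0.744,"jaw": 1},
  {"tx": -33.7,"ty": -4.2,"tz": 0.6,"wx": 0,"wy": 0,"wz": 0.744,"jaw": 1},
  {"tx": -33.7,"ty": -4.2,"tz": 0.6,"wx": 0,"wy": 0,"wz": 0.744,"jaw": 1},
  {"tx": -33.7,"ty": -4.2,"tz": 0.6,"wx": 0,"wy": 0,"wz": 0.744,"jaw": 1},
])

```text
time_s: 0.93
tcp_pos: [0.404, 0.2844, 0.2025]
orientation: [-3.141, -0.0, 1.594]
contact_force: [0.6, 0.9, 0.2]
opening: 0.0856
```

```bash
python3 plan.py 469 170 200 84.5
```

```text
t 0.93 tcp [404.  284.4 202.5] rpy deg [-1.7999e+02 -1.0000e-02  9.1320e+01] open 85.6 F [0.6 0.9 0.2] q [-1.01  0.34  0.41  1.92 -0.17  0.91 -0.49]
shift cm [-11.58   6.24   0.25] w [-0.    -0.     0.119] rows 3.2 1.0
```

Emit:
apply_moves([
  {"tx": -11.6,"ty": 6.2,"tz": 0.2,"wx": 0,"wy": 0,"wz": 0.119,"jaw": 1},
  {"tx": -11.6,"ty": 6.2,"tz": 0.2,"wx": 0,"wy": 0,"wz": 0.119,"jaw": 1},
  {"tx": -11.6,"ty": 6.2,"tz": 0.2,"wx": 0,"wy": 0,"wz": 0.119,"jaw": 1},
  {"tx": -11.6,"ty": 6.2,"tz": 0.2,"wx": 0,"wy": 0,"wz": 0.119,"jaw": 1},
  {"tx": -11.6,"ty": 6.2,"tz": 0.2,"wx": 0,"wy": 0,"wz": 0.119,"jaw": 1},
])

```text
time_s: 1.35
tcp_pos: [0.4702, 0.1686, 0.2005]
orientation: [3.141, 0.001, 1.474]
contact_force: [-0.3, 0.5, 0.1]
opening: 0.0856
```

```bash
python3 plan.py 469 170 200 84.5; python3 - <<'E'
from station import viewer
import cv2,numpy as np
d=viewer.get_image("wrist"); np.savez("w1.npz",**d); cv2.imwrite("pics/w1.png",d["img"][:,:,::-1])
from h import *
R,t=cam(d); print("cam pos",(-R.T@t).round(4),"axis",R[2].round(3),d["fx"])
P=cloud(d); m=terra(d["img"])&(P[...,2]>.018)&(P[...,2]<.033)
k,l,s,c=cv2.connectedComponentsWithStats(m.astype(np.uint8))
for i in range(1,k):
    if s[i,4]<500: continue
    q=P[l==i]; print(c[i].round(0),s[i,4],cv2.minAreaRect((q[:,:2]*1000).astype(np.float32)),np.median(q[:,2]))
E
```

```text
t 1.35 tcp [470.2 168.6 200.5] rpy deg [1.7997e+02 6.0000e-02 8.4480e+01] open 85.6 F [-0.3  0.5  0.1] q [-0.77  0.36  0.46  1.92 -0.2   0.91 -0.31]
shift cm [ 0.13 -0.13  0.05] w [ 0.001  0.001 -0.   ] rows 0.0 0.0
cam pos [0.4777 0.2497 0.3648] axis [-0.03  -0.315 -0.949] 413.94146676133334
[446.  31.] 4287 ((571.3328247070312, 289.72503662109375), (44.45357894897461, 48.94001388549805), 80.6066665649414) 0.0249022606097013
[481. 188.] 8155 ((600.4719848632812, 162.96038818359375), (50.16242980957031, 139.4840850830078), 10.268126487731934) 0.024833569569982582
[325. 189.] 9424 ((469.259765625, 174.11343383789062), (137.9718475341797, 49.09034729003906), 84.50587463378906) 0.024967970681801788
[341. 447.] 678 ((461.0339660644531, -92.33915710449219), (53.692134857177734, 22.269027709960938), 9.652694702148438) 0.024354581567505383
```

View pics/w1.png

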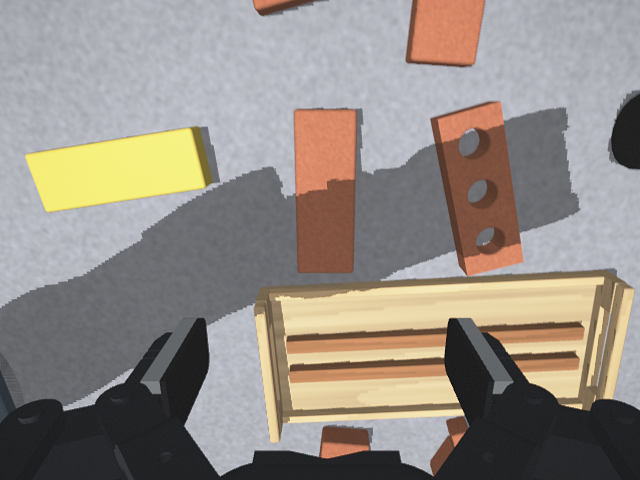

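The wrist view shows a plain whole paver at (325,189). The cored one is separate at (481,188), and the tray bearers are at rows 330–375. I'm descending on whole (0.470, 0.172).

Emit:
apply_moves([
  {"tx": 0.3,"ty": 0,"tz": 4,"wx": 0,"wy": 0,"wz": 0,"jaw": 1},
  {"tx": 0.3,"ty": 0,"tz": 8,"wx": 0,"wy": 0,"wz": 0,"jaw": 1},
  {"tx": 0.3,"ty": 0,"tz": 12,"wx": 0,"wy": 0,"wz": 0,"jaw": 1},
  {"tx": 0.3,"ty": 0,"tz": 15,"wx": 0,"wy": 0,"wz": 0,"jaw": 1},
  {"tx": 0.3,"ty": 0,"tz": 16,"wx": 0,"wy": 0,"wz": 0,"jaw": 1},
])

```text
time_s: 1.82
tcp_pos: [0.466, 0.1762, 0.0367]
orientation: [-3.136, 0.002, 1.483]
contact_force: [-1.3, -0.3, 0.5]
opening: 0.0858
```

```bash
python3 plan.py 470 172 0 84.5
```

```text
t 1.82 tcp [466.  176.2  36.7] rpy deg [-1.7968e+02  1.4000e-01  8.5000e+01] open 85.8 F [-1.3 -0.3  0.5] q [-0.67  0.59  0.32  2.09 -0.36  0.52 -0.17]
shift cm [-0.37  0.46  3.67] w [-0.006  0.002  0.009] rows 0.9 0.1
```

Emit:
apply_moves([
  {"tx": -0.1,"ty": 0.2,"tz": 0.8,"wx": 0,"wy": 0,"wz": 0,"jaw": 1},
  {"tx": -0.1,"ty": 0.2,"tz": 1.6,"wx": 0,"wy": 0,"wz": 0,"jaw": 1},
  {"tx": -0.1,"ty": 0.2,"tz": 2.4,"wx": 0,"wy": 0,"wz": 0,"jaw": 1},
  {"tx": -0.1,"ty": 0.2,"tz": 3.0,"wx": 0,"wy": 0,"wz": 0,"jaw": 1},
  {"tx": -0.1,"ty": 0.2,"tz": 3.3,"wx": 0,"wy": 0,"wz": 0,"jaw": 1},
])

```text
time_s: 2.23
tcp_pos: [0.4714, 0.1743, 0.0076]
orientation: [3.141, -0.001, 1.481]
contact_force: [-0.8, -0.2, -0.1]
opening: 0.0856
```

```bash
python3 plan.py 470 172 0 84.5
```

```text
t 2.23 tcp [471.4 174.3   7.6] rpy deg [ 1.7996e+02 -4.0000e-02  8.4860e+01] open 85.6 F [-0.8 -0.2 -0.1] q [-0.63  0.64  0.28  2.11 -0.39  0.44 -0.14]
shift cm [-0.24 -0.12  0.76] w [ 0.001 -0.001  0.006] rows 0.2 0.1
```

Emit:
apply_moves([
  {"tx": -0.2,"ty": -0.1,"tz": 0.4,"wx": 0,"wy": 0,"wz": 0.006,"jaw": 1},
  {"tx": -0.2,"ty": -0.1,"tz": 0.8,"wx": 0,"wy": 0,"wz": 0.006,"jaw": 1},
  {"tx": -0.2,"ty": -0.1,"tz": 0.8,"wx": 0,"wy": 0,"wz": 0.006,"jaw": 0.7},
  {"tx": -0.2,"ty": -0.1,"tz": 0.8,"wx": 0,"wy": 0,"wz": 0.006,"jaw": 0.5},
  {"tx": -0.2,"ty": -0.1,"tz": 0.8,"wx": 0,"wy": 0,"wz": 0.006,"jaw": 0.5},
], grip_force=50)

```text
time_s: 2.65
tcp_pos: [0.4701, 0.1721, -0.0003]
orientation: [3.141, -0.0, 1.475]
contact_force: [-0.4, 0.3, 0.6]
opening: 0.0517
```

```bash
python3 plan.py 470 172 0 84.5
```

```text
t 2.65 tcp [ 4.701e+02  1.721e+02 -3.000e-01] rpy deg [ 1.7998e+02 -1.0000e-02  8.4490e+01] open 51.7 F [-0.4  0.3  0.6] q [-0.62  0.65  0.26  2.12 -0.4   0.42 -0.14]
shift cm [-0.01 -0.01 -0.03] w [ 0. -0. -0.] rows 0.0 0.0
```

Emit:
apply_moves([
  {"tx": 0,"ty": 0,"tz": 0,"wx": 0,"wy": 0,"wz": 0,"jaw": 0.3},
  {"tx": 0,"ty": 0,"tz": 0,"wx": 0,"wy": 0,"wz": 0,"jaw": 0.3},
  {"tx": 0,"ty": 0,"tz": 0,"wx": 0,"wy": 0,"wz": 0,"jaw": 0.3},
  {"tx": 0,"ty": 0,"tz": -1,"wx": 0,"wy": 0,"wz": 0,"jaw": 0.3},
  {"tx": 0,"ty": 0,"tz": -2.5,"wx": 0,"wy": 0,"wz": 0,"jaw": 0.3},
])

```text
time_s: 3.07
tcp_pos: [0.4693, 0.1718, 0.0245]
orientation: [-3.14, 0.001, 1.475]
contact_force: [0.4, 0.2, -0.9]
opening: 0.0258
```

Emit:
apply_moves([
  {"tx": 0,"ty": 0,"tz": -2,"wx": 0,"wy": 0,"wz": 0,"jaw": 0.3},
  {"tx": 0,"ty": 0,"tz": -4,"wx": 0,"wy": 0,"wz": 0,"jaw": 0.3},
  {"tx": 0,"ty": 0,"tz": -6,"wx": 0,"wy": 0,"wz": 0,"jaw": 0.3},
  {"tx": 0,"ty": 0,"tz": -8,"wx": 0,"wy": 0,"wz": 0,"jaw": 0.3},
  {"tx": 0,"ty": 0,"tz": -8,"wx": 0,"wy": 0,"wz": 0,"jaw": 0.3},
])

```text
time_s: 3.48
tcp_pos: [0.4717, 0.1725, 0.1083]
orientation: [3.137, -0.003, 1.474]
contact_force: [1.8, 0.2, -0.4]
opening: 0.0253
```

```bash
python3 plan.py 490 4 110 -2.5; python3 plan.py 490 4 110 177.5|tail -1
```

```text
t 3.48 tcp [471.7 172.5 108.3] rpy deg [ 1.7974e+02 -1.6000e-01  8.4480e+01] open 25.3 F [ 1.8  0.2 -0.4] q [-0.72  0.48  0.4   2.03 -0.29  0.68 -0.23]
shift cm [-16.6    3.44  -0.2 ] w [ 0.002 -0.006  1.518] rows 4.1 12.1
shift cm [-16.6    3.44  -0.2 ] w [ 0.006  0.002 -1.624] rows 4.1 13.0
```

Opening is 25 mm, so the paver wasn't gripped. I'll look.

```bash
python3 - <<'E'
from station import viewer
import cv2,numpy as np
for n in("wrist","scene"):
    d=viewer.get_image(n); np.savez(n+"2.npz",**d); cv2.imwrite(f"pics/{n}2.png",d["img"][:,:,::-1])
E
```

```text
(no output)
```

View pics/wrist2.png

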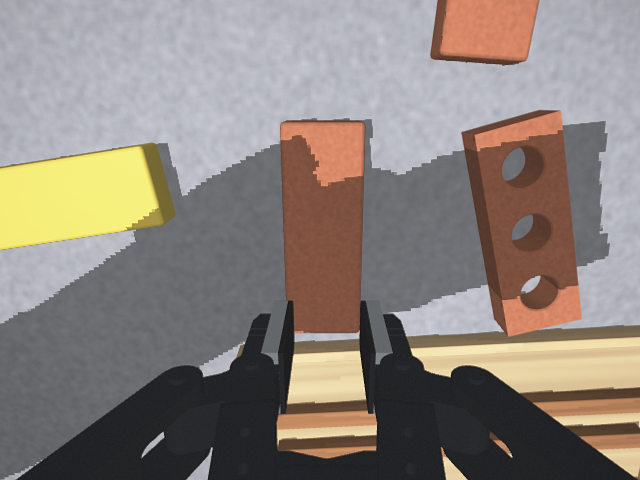

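View pics/scene2.png

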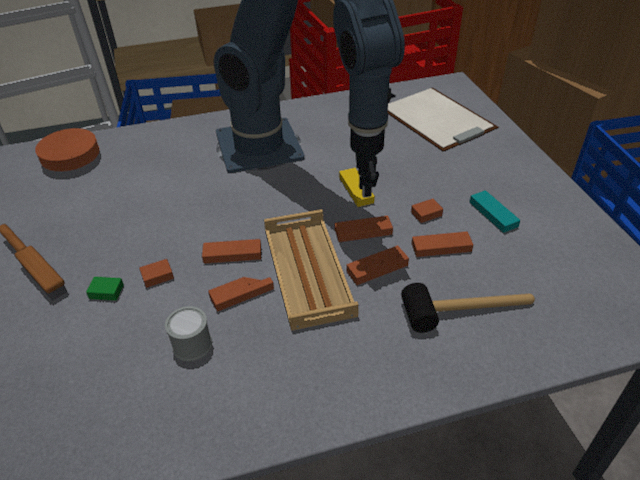

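```bash
python3 - <<'E'
from h import *
d=load("scene2.npz"); print(proj(d,[[.4717,.1725,.108],[.4717,.1725,.0]]))
P=cloud(d); print(P[190:200:2,360:376:3].round(3).tolist())
w=load("wrist2.npz"); R,t=cam(w); print(-R.T@t, R[2]); print(proj(w,[[.4717,.1725,.108],[.4717,.1725,.0]]))
P=cloud(w); m=terra(w["img"])&(P[...,2]>.018)&(P[...,2]<.033)
k,l,s,c=cv2.connectedComponentsWithStats(m.astype(np.uint8))
for i in range(1,k):
    if s[i,4]<500: continue
    q=P[l==i]; print(c[i].round(0),cv2.minAreaRect((q[:,:2]*1000).astype(np.float32)),np.median(q[:,2]))
print("tips",P[302:312:4,270:292:5].round(3).tolist())
E
```

```text
[[364.50196272 198.97235552]
 [363.05913319 232.44421012]]
[[[0.332, 0.211, 0.023], [0.487, 0.162, 0.149], [0.5, 0.164, 0.158], [nan, nan, nan], [0.312, 0.254, -0.002], [0.315, 0.262, -0.001]], [[0.342, 0.208, 0.024], [0.489, 0.161, 0.145], [0.495, 0.166, 0.148], [0.499, 0.173, 0.149], [0.326, 0.249, 0.002], [0.32, 0.26, -0.004]], [[0.347, 0.206, 0.022], [0.488, 0.162, 0.137], [0.497, 0.166, 0.143], [0.497, 0.174, 0.141], [0.357, 0.237, 0.022], [0.332, 0.255, -0.001]], [[0.359, 0.202, 0.025], [0.486, 0.163, 0.13], [0.498, 0.166, 0.139], [0.495, 0.175, 0.134], [0.368, 0.233, 0.025], [0.338, 0.253, -0.003]], [[0.364, 0.2, 0.023], [0.366, 0.208, 0.022], [0.369, 0.216, 0.023], [0.369, 0.224, 0.02], [0.369, 0.232, 0.019], [0.35, 0.249, 0.0]]]
[0.47855439 0.25307141 0.27290247] [-0.02607857 -0.31175892 -0.94980329]
[[326.90543161 296.02138646]
 [326.05180815 226.18103897]]
[487.  29.] ((570.0408935546875, 282.0711364746094), (30.225879669189453, 49.770442962646484), 82.20531463623047) 0.0248837716596212
[529. 221.] ((600.6476440429688, 162.42652893066406), (50.67958068847656, 140.77365112304688), 10.326960563659668) 0.024837492934495244
[323. 222.] ((469.5044250488281, 173.64865112304688), (139.13966369628906, 49.342124938964844), 84.55134582519531) 0.02494035407617323
tips [[[0.425, 0.119, -0.0], [0.454, 0.186, 0.137], [0.455, 0.185, 0.136], [0.457, 0.185, 0.136], [0.459, 0.185, 0.135]], [[0.425, 0.115, -0.001], [0.454, 0.185, 0.138], [0.456, 0.185, 0.138], [0.458, 0.185, 0.139], [0.459, 0.185, 0.139]], [[0.424, 0.112, -0.0], [0.454, 0.186, 0.142], [0.456, 0.185, 0.142], [0.458, 0.184, 0.141], [0.46, 0.186, 0.143]]]
```

```bash
python3 - <<'E'
from h import *
for n,tz in(("w1.npz",.2005),("wrist2.npz",.1083)):
    w=load(n);P=cloud(w); R,t=cam(w)
    g=w["img"].max(2)<60
    m=(P[...,2]>.10)&(np.arange(480)[:,None]<420)
    k,l,s,c=cv2.connectedComponentsWithStats(m.astype(np.uint8))
    for i in range(1,k):
        if s[i,4]<200: continue
        q=P[l==i]; lo=np.percentile(q[:,2],[0,1,5]); b=q[q[:,2]<lo[1]+.003]
        print(n,c[i].round(),s[i,4],"lowest",((lo-tz)*1000).round(1),"at",(b.mean(0)*1000).round(1), (q.min(0)*1000).round(),(q.max(0)*1000).round())
E
```

```text
w1.npz [144. 383.] 8527 lowest [34.3 36.9 41.8] at [427.2 174.3 238.2] [396. 162. 235.] [440. 190. 294.]
w1.npz [508. 383.] 8465 lowest [33.7 37.  41.8] at [513.1 166.1 238.2] [503. 153. 234.] [545. 183. 294.]
wrist2.npz [225. 380.] 10768 lowest [21.8 27.5 35.3] at [456.3 180.6 135.9] [420. 162. 130.] [462. 193. 202.]
wrist2.npz [428. 380.] 10770 lowest [21.8 27.8 35.5] at [487.7 177.8 136.1] [483. 160. 130.] [524. 190. 203.]
```

The reported TCP lies about 21–27 mm beyond the actual fingertips, seen in both the wrist and scene depth. The fingers therefore closed above the paver, which hasn't moved. I'll reopen and go lower, about 21 mm below the earlier height, while watching the force.

Emit:
apply_moves([
  {"tx": 0,"ty": 0,"tz": 0,"wx": 0,"wy": 0,"wz": 0,"jaw": 0.8},
  {"tx": 0,"ty": -0.1,"tz": 1,"wx": 0,"wy": 0,"wz": 0,"jaw": 0.8},
  {"tx": 0,"ty": -0.1,"tz": 4,"wx": 0,"wy": 0,"wz": 0,"jaw": 0.8},
  {"tx": 0,"ty": -0.1,"tz": 7,"wx": 0,"wy": 0,"wz": 0,"jaw": 0.8},
  {"tx": 0,"ty": -0.1,"tz": 9,"wx": 0,"wy": 0,"wz": 0,"jaw": 0.8},
])

```text
time_s: 4.0
tcp_pos: [0.4675, 0.1718, 0.0118]
orientation: [-3.139, 0.001, 1.475]
contact_force: [-0.1, 0.6, 0.5]
opening: 0.0683
```

```bash
python3 plan.py 470 172 -12 84.5
```

```text
t 4.0 tcp [467.5 171.8  11.8] rpy deg [-1.7986e+02  8.0000e-02  8.4510e+01] open 68.3 F [-0.1  0.6  0.5] q [-0.64  0.63  0.29  2.11 -0.39  0.45 -0.14]
shift cm [0.05 0.25 2.38] w [-0.002  0.001  0.   ] rows 0.6 0.0
```

Emit:
apply_moves([
  {"tx": 0,"ty": 0,"tz": 0.5,"wx": 0,"wy": 0,"wz": 0,"jaw": 0.8},
  {"tx": 0,"ty": 0,"tz": 1.2,"wx": 0,"wy": 0,"wz": 0,"jaw": 0.8},
  {"tx": 0,"ty": 0,"tz": 1.9,"wx": 0,"wy": 0,"wz": 0,"jaw": 0.8},
  {"tx": 0,"ty": 0,"tz": 2.4,"wx": 0,"wy": 0,"wz": 0,"jaw": 0.8},
  {"tx": 0,"ty": 0,"tz": 2.6,"wx": 0,"wy": 0,"wz": 0,"jaw": 0.8},
])

```text
time_s: 4.42
tcp_pos: [0.4691, 0.1722, -0.0116]
orientation: [3.141, -0.0, 1.475]
contact_force: [0.6, -0.3, 0.7]
opening: 0.0684
```

```bash
python3 plan.py 470 172 -21 84.5
```

```text
t 4.42 tcp [469.1 172.2 -11.6] rpy deg [ 1.7998e+02 -1.0000e-02  8.4500e+01] open 68.4 F [ 0.6 -0.3  0.7] q [-0.61  0.67  0.25  2.13 -0.41  0.39 -0.12]
shift cm [-0.01  0.09  0.94] w [ 0. -0. -0.] rows 0.2 0.0
```

Emit:
apply_moves([
  {"tx": 0,"ty": 0.1,"tz": 0.4,"wx": 0,"wy": 0,"wz": 0,"jaw": 0.8},
  {"tx": 0,"ty": 0.1,"tz": 0.8,"wx": 0,"wy": 0,"wz": 0,"jaw": 0.8},
  {"tx": 0,"ty": 0.1,"tz": 0.9,"wx": 0,"wy": 0,"wz": 0,"jaw": 0.7},
  {"tx": 0,"ty": 0.1,"tz": 0.9,"wx": 0,"wy": 0,"wz": 0,"jaw": 0.5},
  {"tx": 0,"ty": 0.1,"tz": 0.9,"wx": 0,"wy": 0,"wz": 0,"jaw": 0.4},
])

```text
time_s: 4.83
tcp_pos: [0.4697, 0.172, -0.0204]
orientation: [-3.141, 0.0, 1.475]
contact_force: [-0.5, -0.6, 0.1]
opening: 0.0489
```

Emit:
apply_moves([
  {"tx": 0,"ty": 0,"tz": 0,"wx": 0,"wy": 0,"wz": 0,"jaw": 0.4},
  {"tx": 0,"ty": 0,"tz": 0,"wx": 0,"wy": 0,"wz": 0,"jaw": 0.4},
  {"tx": 0,"ty": 0,"tz": 0,"wx": 0,"wy": 0,"wz": 0,"jaw": 0.4},
])

```text
time_s: 5.08
tcp_pos: [0.4698, 0.172, -0.0203]
orientation: [-3.141, 0.0, 1.475]
contact_force: [-1.3, -0.9, 2.9]
opening: 0.049
```

```bash
python3 plan.py 470 172 -21 84.5
```

```text
t 5.08 tcp [469.8 172.  -20.3] rpy deg [-179.99    0.     84.5 ] open 49.0 F [-1.3 -0.9  2.9] q [-0.6   0.68  0.24  2.13 -0.42  0.37 -0.12]
shift cm [-0.    0.02  0.07] w [-0.  0. -0.] rows 0.0 0.0
```

Gripped at 49 mm. Lifting now.

Emit:
apply_moves([
  {"tx": 0,"ty": 0,"tz": -0.7,"wx": 0,"wy": 0,"wz": 0,"jaw": 0.4},
  {"tx": 0,"ty": 0,"tz": -2.5,"wx": 0,"wy": 0,"wz": 0,"jaw": 0.4},
  {"tx": 0,"ty": 0,"tz": -5,"wx": 0,"wy": 0,"wz": 0,"jaw": 0.4},
  {"tx": 0,"ty": 0,"tz": -7.5,"wx": 0,"wy": 0,"wz": 0,"jaw": 0.4},
  {"tx": 0,"ty": 0,"tz": -9,"wx": 0,"wy": 0,"wz": 0,"jaw": 0.4},
])

```text
time_s: 5.5
tcp_pos: [0.4704, 0.1721, 0.0718]
orientation: [3.14, -0.001, 1.475]
contact_force: [-0.0, -0.0, -3.4]
opening: 0.0489
```

```bash
python3 plan.py 487 4 90 -2.5
```

```text
t 5.5 tcp [470.4 172.1  71.8] rpy deg [ 1.7992e+02 -4.0000e-02  8.4490e+01] open 48.9 F [-0.  -0.  -3.4] q [-0.7   0.53  0.37  2.07 -0.33  0.6  -0.19]
shift cm [-16.57   3.27  -1.82] w [ 1.000e-03 -2.000e-03  1.518e+00] rows 4.1 12.1
```

Emit:
apply_moves([
  {"tx": -3,"ty": 0.6,"tz": -1.8,"wx": 0,"wy": 0,"wz": 0.12,"jaw": 0.4},
  {"tx": -6,"ty": 1.2,"tz": -1.8,"wx": 0,"wy": 0,"wz": 0.24,"jaw": 0.4},
  {"tx": -9,"ty": 1.8,"tz": -1.8,"wx": 0,"wy": 0,"wz": 0.36,"jaw": 0.4},
  {"tx": -12,"ty": 2.4,"tz": -1.8,"wx": 0,"wy": 0,"wz": 0.48,"jaw": 0.4},
  {"tx": -14,"ty": 2.8,"tz": -1.8,"wx": 0,"wy": 0,"wz": 0.6,"jaw": 0.4},
])

```text
time_s: 5.92
tcp_pos: [0.4844, 0.0271, 0.0883]
orientation: [3.14, -0.0, 0.867]
contact_force: [0.8, 0.6, -4.2]
opening: 0.0493
```

```bash
python3 plan.py 487 4 90 -2.5
```

```text
t 5.92 tcp [484.4  27.1  88.3] rpy deg [ 1.7993e+02 -2.0000e-02  4.9670e+01] open 49.3 F [ 0.8  0.6 -4.2] q [-0.53  0.52  0.55  2.09 -0.45  0.64 -0.38]
shift cm [-1.59  1.7  -0.17] w [ 0.001 -0.001  0.91 ] rows 0.6 7.3
```

Emit:
apply_moves([
  {"tx": -0.4,"ty": 0.4,"tz": -0.2,"wx": 0,"wy": 0,"wz": 0.12,"jaw": 0.4},
  {"tx": -0.8,"ty": 0.8,"tz": -0.2,"wx": 0,"wy": 0,"wz": 0.24,"jaw": 0.4},
  {"tx": -1.2,"ty": 1.2,"tz": -0.2,"wx": 0,"wy": 0,"wz": 0.36,"jaw": 0.4},
  {"tx": -1.6,"ty": 1.7,"tz": -0.2,"wx": 0,"wy": 0,"wz": 0.48,"jaw": 0.4},
  {"tx": -1.6,"ty": 1.7,"tz": -0.2,"wx": 0,"wy": 0,"wz": 0.6,"jaw": 0.4},
])

```text
time_s: 6.33
tcp_pos: [0.4873, 0.0057, 0.09]
orientation: [3.141, -0.001, 0.268]
contact_force: [-0.5, 0.1, -3.9]
opening: 0.0494
```

```bash
python3 plan.py 487 4 90 -2.5
```

```text
t 6.33 tcp [487.3   5.7  90. ] rpy deg [ 1.7997e+02 -4.0000e-02  1.5330e+01] open 49.4 F [-0.5  0.1 -3.9] q [-0.59  0.57  0.73  2.09 -0.59  0.7  -0.77]
shift cm [-0.07  0.15  0.  ] w [ 0.    -0.001  0.311] rows 0.0 2.5
```

Emit:
apply_moves([
  {"tx": -0.1,"ty": 0.15,"tz": 0,"wx": 0,"wy": 0,"wz": 0.11,"jaw": 0.4},
  {"tx": -0.1,"ty": 0.15,"tz": 0,"wx": 0,"wy": 0,"wz": 0.22,"jaw": 0.4},
  {"tx": -0.1,"ty": 0.15,"tz": 0,"wx": 0,"wy": 0,"wz": 0.311,"jaw": 0.4},
  {"tx": -0.1,"ty": 0.15,"tz": 0,"wx": 0,"wy": 0,"wz": 0.311,"jaw": 0.4},
  {"tx": -0.1,"ty": 0.15,"tz": 0,"wx": 0,"wy": 0,"wz": 0.311,"jaw": 0.4},
])

```text
time_s: 6.75
tcp_pos: [0.4865, 0.0054, 0.0896]
orientation: [3.141, 0.0, -0.033]
contact_force: [1.3, -0.8, -2.7]
opening: 0.0487
```

```bash
python3 plan.py 487 4 90 -2.5; python3 - <<'E'
from station import viewer
import cv2,numpy as np
for n in("wrist","top","scene"):
    d=viewer.get_image(n); np.savez(n+"3.npz",**d); cv2.imwrite(f"pics/{n}3.png",d["img"][:,:,::-1])
    if n=="top": cv2.imwrite(f"pics/top3c.png",cv2.resize(d["img"][150:310,260:410,::-1],None,fx=4,fy=3.7))
E
```

```text
t 6.75 tcp [486.5   5.4  89.6] rpy deg [ 1.7999e+02  1.0000e-02 -1.8900e+00] open 48.7 F [ 1.3 -0.8 -2.7] q [-0.64  0.6   0.82  2.09 -0.67  0.73 -0.99]
shift cm [ 0.06  0.13 -0.04] w [0.    0.    0.011] rows 0.0 0.1
```

View pics/wrist3.png

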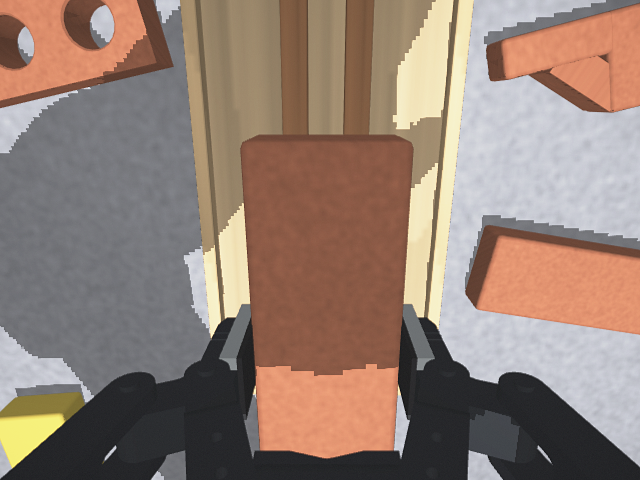

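View pics/top3c.png

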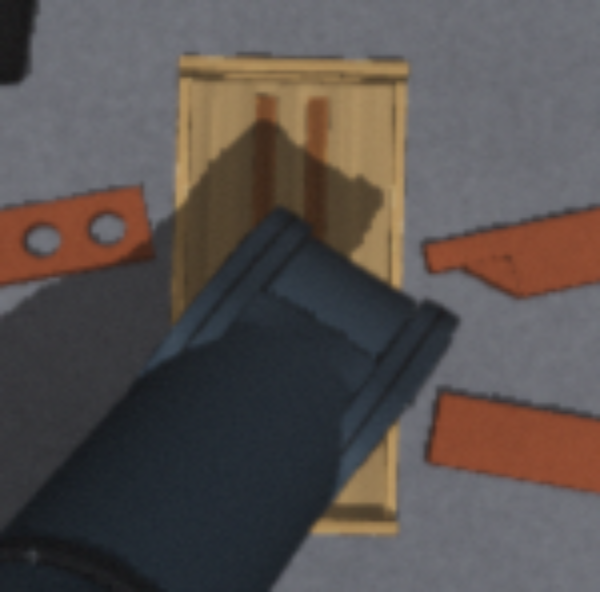

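View pics/scene3.png

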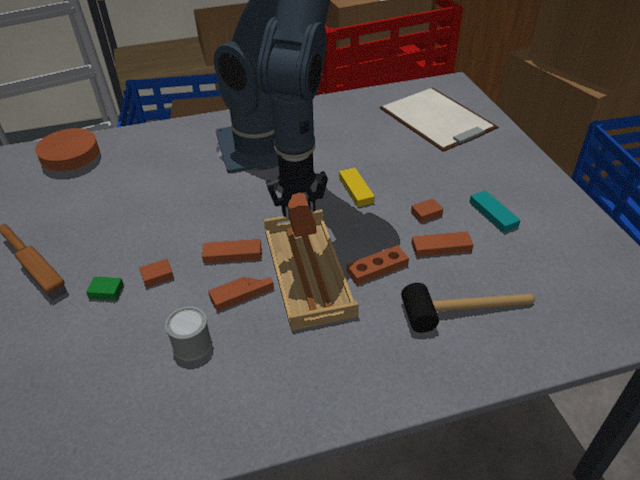

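```bash
cat > wm.py <<'E'
import sys
from h import *
# measure held paver and bearers in tray-ish frame from wrist image file; args file
w=load(sys.argv[1]);P=cloud(w);yaw=np.radians(float(sys.argv[2]));tcp=np.array([float(sys.argv[3]),float(sys.argv[4])])
c,s=np.cos(yaw),np.sin(yaw); Rm=np.array([[c,s],[-s,c]])
L=np.einsum('ij,hwj->hwi',Rm,P[...,:2]*1000-tcp)
z=P[...,2]*1000
hsv=cv2.cvtColor(w["img"],cv2.COLOR_RGB2HSV)
zt=float(sys.argv[5])
m=terra(w["img"])&(abs(z-zt)<5)
print("held z",np.median(z[m]),"n",m.sum())
for r in range(160,300,35):
    cc=np.where(m[r])[0]; print("row",r,"x",L[r,cc,0].mean().round(1),"y",L[r,cc[0],1].round(1),L[r,cc[-1],1].round(1),"mid",((L[r,cc[0],1]+L[r,cc[-1],1])/2).round(2))
xs=L[...,0][m]; print("x max/min pct",np.percentile(xs,[0,.5,99.5,100]).round(1))
b=(abs(z-18)<4)&(hsv[...,0]<17)&(hsv[...,1]>135)
for r in range(5,130,25):
    cc=np.where(b[r])[0]
    cc=cc[(cc>200)&(cc<460)]
    if len(cc)<5: continue
    g=np.split(cc,np.where(np.diff(cc)>15)[0]+1)
    print("bearer row",r,[(L[r,k,0].mean().round(1),L[r,k[0],1].round(1),L[r,k[-1],1].round(1)) for k in g])
E
python3 wm.py wrist3.npz -1.89 486.5 5.4 135
```

```text
held z 134.90072739431383 n 47866
row 160 x 64.9 y 24.7 -24.6 mid 0.06
row 195 x 54.7 y 24.5 -24.1 mid 0.23
row 230 x 44.0 y 24.6 -24.2 mid 0.21
row 265 x 32.7 y 24.8 -23.9 mid 0.46
x max/min pct [-44.1 -40.6  70.3  70.6]
```

```bash
python3 - <<'E'
from h import *
w=load("wrist3.npz");P=cloud(w);hsv=cv2.cvtColor(w["img"],cv2.COLOR_RGB2HSV)
r=60
print([(u,hsv[r,u].tolist(),(P[r,u]*1000).round(0).tolist()) for u in range(270,390,8)])
r=100
print([(u,(P[r,u]*1000).round(0).tolist()) for u in range(185,480,8)])
E
```

```text
[(270, [17, 79, 146], [590.0, 33.0, 6.0]), (278, [17, 77, 145], [590.0, 29.0, 6.0]), (286, [13, 122, 134], [588.0, 23.0, 19.0]), (294, [13, 120, 125], [588.0, 19.0, 18.0]), (302, [13, 122, 128], [588.0, 15.0, 19.0]), (310, [18, 79, 158], [589.0, 11.0, 7.0]), (318, [18, 81, 158], [589.0, 7.0, 7.0]), (326, [18, 79, 149], [589.0, 2.0, 6.0]), (334, [18, 79, 164], [589.0, -2.0, 5.0]), (342, [18, 80, 165], [588.0, -6.0, 5.0]), (350, [13, 123, 133], [587.0, -10.0, 19.0]), (358, [13, 121, 126], [587.0, -14.0, 18.0]), (366, [13, 120, 125], [587.0, -19.0, 17.0]), (374, [17, 79, 154], [588.0, -24.0, 6.0]), (382, [18, 80, 157], [588.0, -28.0, 6.0])]
[(185, [570.0, 85.0, -0.0]), (193, [570.0, 75.0, 16.0]), (201, [570.0, 71.0, 17.0]), (209, [570.0, 69.0, 6.0]), (217, [570.0, 65.0, 6.0]), (225, [570.0, 60.0, 6.0]), (233, [569.0, 56.0, 6.0]), (241, [569.0, 51.0, 7.0]), (249, [569.0, 47.0, 6.0]), (257, [569.0, 42.0, 6.0]), (265, [569.0, 38.0, 6.0]), (273, [569.0, 33.0, 4.0]), (281, [569.0, 29.0, 6.0]), (289, [568.0, 23.0, 18.0]), (297, [568.0, 19.0, 17.0]), (305, [568.0, 14.0, 20.0]), (313, [568.0, 10.0, 7.0]), (321, [568.0, 6.0, 6.0]), (329, [568.0, 1.0, 5.0]), (337, [568.0, -3.0, 6.0]), (345, [567.0, -7.0, 19.0]), (353, [567.0, -12.0, 18.0]), (361, [567.0, -16.0, 18.0]), (369, [567.0, -20.0, 17.0]), (377, [567.0, -26.0, 5.0]), (385, [567.0, -30.0, 6.0]), (393, [nan, nan, nan]), (401, [566.0, -40.0, 5.0]), (409, [566.0, -44.0, 7.0]), (417, [566.0, -49.0, 6.0]), (425, [566.0, -53.0, 6.0]), (433, [566.0, -58.0, 6.0]), (441, [566.0, -62.0, 6.0]), (449, [566.0, -64.0, 16.0]), (457, [565.0, -68.0, 16.0]), (465, [565.0, -78.0, -1.0]), (473, [565.0, -82.0, -0.0])]
```

```bash
cat > tray.py <<'E'
import sys
from h import *
def bearers(w,yaw0=-2.5,c0=(560,0),zl=(13,23)):
    P=cloud(w)*1000;hsv=cv2.cvtColor(w["img"],cv2.COLOR_RGB2HSV)
    a=np.radians(yaw0);Rm=np.array([[np.cos(a),np.sin(a)],[-np.sin(a),np.cos(a)]])
    L=np.einsum('ij,hwj->hwi',Rm,P[...,:2]-np.array(c0))
    m=(hsv[...,0]<=15)&(P[...,2]>zl[0])&(P[...,2]<zl[1])&(abs(L[...,0])<152)&(abs(L[...,1])<35)
    out=[]
    for sgn in(1,-1):
        q=L[m&(sgn*L[...,1]>-0)&(abs(L[...,1]-sgn*17)<13)]
        if len(q)<20: continue
        bins=np.arange(-150,151,10); xs=[];ys=[]
        for b in bins:
            k=q[abs(q[:,0]-b)<5]
            if len(k)>4: xs.append(k[:,0].mean()); ys.append((k[:,1].min()+k[:,1].max())/2)
        p=np.polyfit(xs,ys,1)
        out.append((sgn,len(q),np.percentile(q[:,0],[.5,99.5]).round(1),"slope deg",np.degrees(p[0]).round(2),"y at 0",p[1].round(2)))
    return out
for n in sys.argv[1:]:
    for o in bearers(load(n)): print(n,*o)
E
python3 tray.py w1.npz wrist2.npz wrist3.npz top0.npz scene0.npz
```

```text
w1.npz 1 3578 [-142.2  140.1] slope deg 0.15 y at 0 21.83
w1.npz -1 3025 [-142.5  140.4] slope deg 0.13 y at 0 -12.17
wrist2.npz 1 3648 [-140.   131.4] slope deg 0.23 y at 0 21.8
wrist2.npz -1 2075 [-141.6  138. ] slope deg -0.78 y at 0 -10.33
wrist3.npz 1 3581 [-9.9 55.1] slope deg -0.06 y at 0 20.56
wrist3.npz -1 3562 [-9.5 55.5] slope deg 0.23 y at 0 -13.41
top0.npz 1 528 [-142.9  139.6] slope deg 0.12 y at 0 17.11
top0.npz -1 527 [-141.9  139.8] slope deg 0.1 y at 0 -16.84
scene0.npz 1 471 [-139.8  133.2] slope deg 0.07 y at 0 19.7
scene0.npz -1 464 [-140.8  133.2] slope deg 0.18 y at 0 -14.22
```

```bash
python3 plan.py 485.5 6.4 12 -2.4
```

```text
t 6.9 tcp [486.6   5.2  89.7] rpy deg [-1.7998e+02 -1.0000e-02 -1.9300e+00] open 49.0 F [-0.   0.9 -3. ] q [-0.63  0.6   0.82  2.09 -0.67  0.73 -0.99]
shift cm [-0.11 -0.11  7.77] w [-0.    -0.     0.008] rows 1.9 0.1
```

Emit:
apply_moves([
  {"tx": -0.1,"ty": -0.1,"tz": 1.5,"wx": 0,"wy": 0,"wz": 0.008,"jaw": 0.4},
  {"tx": -0.1,"ty": -0.1,"tz": 3.5,"wx": 0,"wy": 0,"wz": 0.008,"jaw": 0.4},
  {"tx": -0.1,"ty": -0.1,"tz": 5.5,"wx": 0,"wy": 0,"wz": 0.008,"jaw": 0.4},
  {"tx": -0.1,"ty": -0.1,"tz": 7.2,"wx": 0,"wy": 0,"wz": 0.008,"jaw": 0.4},
  {"tx": -0.1,"ty": -0.1,"tz": 7.7,"wx": 0,"wy": 0,"wz": 0.008,"jaw": 0.4},
])

```text
time_s: 7.32
tcp_pos: [0.4847, 0.0063, 0.0108]
orientation: [-3.141, 0.002, -0.043]
contact_force: [-0.7, 0.1, -2.6]
opening: 0.0492
```

Emit:
apply_moves([
  {"tx": 0,"ty": 0,"tz": 0,"wx": 0,"wy": 0,"wz": 0,"jaw": 0.4},
  {"tx": 0,"ty": 0,"tz": 0,"wx": 0,"wy": 0,"wz": 0,"jaw": 0.4},
])

```text
time_s: 7.48
tcp_pos: [0.4858, 0.0059, 0.013]
orientation: [-3.142, -0.0, -0.044]
contact_force: [-0.3, -0.5, -3.6]
opening: 0.049
```

```bash
python3 plan.py 485.5 6.4 0 -2.4; python3 - <<'E'
from station import viewer
import cv2,numpy as np
for n in("wrist",):
    d=viewer.get_image(n); np.savez(n+"4.npz",**d); cv2.imwrite(f"pics/{n}4.png",d["img"][:,:,::-1])
E
python3 wm.py wrist4.npz -2.4 485.5 6.4 57; python3 tray.py wrist4.npz
```

```text
t 7.48 tcp [485.8   5.9  13. ] rpy deg [-1.80e+02 -1.00e-02 -2.52e+00] open 49.0 F [-0.3 -0.5 -3.6] q [-0.52  0.7   0.65  2.15 -0.83  0.56 -0.86]
shift cm [-0.04 -0.05  1.3 ] w [-0.    -0.    -0.002] rows 0.3 0.0
held z 58.32050792919968 n 47965
row 160 x 65.3 y 24.2 -25.5 mid -0.62
row 195 x 55.1 y 24.5 -25.1 mid -0.3
row 230 x 44.4 y 23.8 -24.9 mid -0.56
row 265 x 33.0 y 24.4 -24.9 mid -0.27
x max/min pct [-43.5 -40.1  70.7  71. ]
wrist4.npz 1 5345 [-5.2 39.1] slope deg 0.07 y at 0 20.55
wrist4.npz -1 5333 [-5.2 39.1] slope deg 0.13 y at 0 -13.4
```

View pics/wrist4.png

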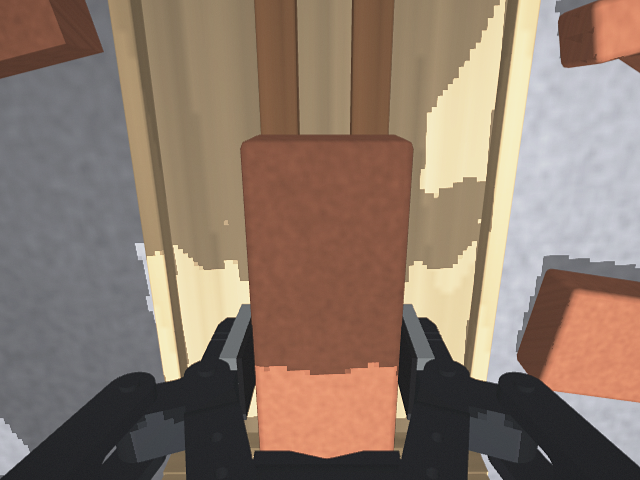

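Emit:
apply_moves([
  {"tx": -0.04,"ty": -0.06,"tz": 0.4,"wx": 0,"wy": 0,"wz": -0.001,"jaw": 0.4},
  {"tx": -0.04,"ty": -0.06,"tz": 0.8,"wx": 0,"wy": 0,"wz": -0.001,"jaw": 0.4},
  {"tx": -0.04,"ty": -0.06,"tz": 1.15,"wx": 0,"wy": 0,"wz": -0.001,"jaw": 0.4},
  {"tx": -0.04,"ty": -0.06,"tz": 1.35,"wx": 0,"wy": 0,"wz": -0.001,"jaw": 0.4},
  {"tx": -0.04,"ty": -0.06,"tz": 1.4,"wx": 0,"wy": 0,"wz": -0.001,"jaw": 0.4},
])

```text
time_s: 7.95
tcp_pos: [0.4851, 0.0068, -0.0018]
orientation: [3.142, 0.0, -0.043]
contact_force: [-0.9, -0.4, -3.2]
opening: 0.0494
```

Emit:
apply_moves([
  {"tx": 0,"ty": 0,"tz": 0.05,"wx": 0,"wy": 0,"wz": 0,"jaw": 0.4},
  {"tx": 0,"ty": 0,"tz": 0.1,"wx": 0,"wy": 0,"wz": 0,"jaw": 0.4},
])

```text
time_s: 8.12
tcp_pos: [0.4852, 0.0067, -0.0024]
orientation: [-3.141, -0.0, -0.043]
contact_force: [-3.3, 0.4, 11.0]
opening: 0.049
```

```bash
python3 plan.py 485.5 6.5 -2.3 -2.4
```

```text
t 8.12 tcp [485.2   6.7  -2.4] rpy deg [-179.99   -0.     -2.48] open 49.0 F [-3.3  0.4 11. ] q [-0.5   0.72  0.61  2.16 -0.87  0.52 -0.83]
shift cm [ 0.03  0.02 -0.01] w [-0.    -0.    -0.001] rows 0.0 0.0
```

Emit:
apply_moves([
  {"tx": 0,"ty": 0,"tz": -0.05,"wx": 0,"wy": 0,"wz": 0,"jaw": 0.65},
  {"tx": 0,"ty": 0,"tz": -0.05,"wx": 0,"wy": 0,"wz": 0,"jaw": 0.8},
  {"tx": 0,"ty": 0,"tz": -0.05,"wx": 0,"wy": 0,"wz": 0,"jaw": 0.8},
  {"tx": 0,"ty": 0,"tz": -1.5,"wx": 0,"wy": 0,"wz": 0,"jaw": 0.8},
  {"tx": 0,"ty": 0,"tz": -4,"wx": 0,"wy": 0,"wz": 0,"jaw": 0.8},
])

```text
time_s: 8.53
tcp_pos: [0.4841, 0.0067, 0.0366]
orientation: [3.141, 0.003, -0.043]
contact_force: [-0.2, 0.6, 0.5]
opening: 0.0681
```

Emit:
apply_moves([
  {"tx": 0,"ty": 0,"tz": -3,"wx": 0,"wy": 0,"wz": 0,"jaw": 0.8},
  {"tx": 0,"ty": 0,"tz": -6,"wx": 0,"wy": 0,"wz": 0,"jaw": 0.8},
  {"tx": 0,"ty": 0,"tz": -8,"wx": 0,"wy": 0,"wz": 0,"jaw": 0.8},
])

```text
time_s: 8.78
tcp_pos: [0.4857, 0.0063, 0.1199]
orientation: [3.141, -0.002, -0.044]
contact_force: [1.1, -0.1, 0.2]
opening: 0.0685
```

```bash
python3 plan.py 451.5 -158.5 100 78.5;python3 plan.py 451.5 -158.5 100 -101.5|tail -1; python3 - <<'E'
from station import viewer
import cv2,numpy as np
for n in("wrist",):
    d=viewer.get_image(n); np.savez(n+"5.npz",**d); cv2.imwrite(f"pics/{n}5.png",d["img"][:,:,::-1])
E
python3 wm.py wrist5.npz -2.4 486.1 6.5 43; python3 tray.py wrist5.npz
```

```text
t 8.78 tcp [485.7   6.3 119.9] rpy deg [ 1.7999e+02 -9.0000e-02 -2.5200e+00] open 68.5 F [ 1.1 -0.1  0.2] q [-0.68  0.56  0.88  2.06 -0.61  0.8  -1.04]
shift cm [-2.69 16.61  1.99] w [ 1.000e-03 -1.000e-03 -1.414e+00] rows 4.1 11.3
shift cm [-2.69 16.61  1.99] w [-1.000e-03 -1.000e-03  1.728e+00] rows 4.1 13.8
held z 42.98963955647521 n 17416
row 160 x 48.2 y 25.3 -24.3 mid 0.49
row 195 x 27.6 y 24.6 -24.3 mid 0.13
row 230 x 5.8 y 24.6 -24.5 mid 0.05
row 265 x -17.1 y 24.6 -24.4 mid 0.1
x max/min pct [-69.9 -68.3  68.8  69.4]
wrist5.npz 1 2876 [-4.6 60.9] slope deg 3.16 y at 0 18.32
wrist5.npz -1 2867 [-4.6 61. ] slope deg -0.59 y at 0 -12.92
```

Whole 1 is seated on the bearers at the near end, within about 0.5 mm in the wrist view. Next is the right-hand whole paver.

Emit:
apply_moves([
  {"tx": -0.5,"ty": 3.5,"tz": 0.4,"wx": 0,"wy": 0,"wz": -0.12,"jaw": 0.8},
  {"tx": -1.1,"ty": 7,"tz": 0.8,"wx": 0,"wy": 0,"wz": -0.24,"jaw": 0.8},
  {"tx": -1.7,"ty": 10.5,"tz": 1.2,"wx": 0,"wy": 0,"wz": -0.36,"jaw": 0.8},
  {"tx": -2.3,"ty": 14,"tz": 1.6,"wx": 0,"wy": 0,"wz": -0.48,"jaw": 0.8},
  {"tx": -2.7,"ty": 16.6,"tz": 2,"wx": 0,"wy": 0,"wz": -0.6,"jaw": 0.8},
])

```text
time_s: 9.25
tcp_pos: [0.4503, -0.1606, 0.0976]
orientation: [3.14, -0.0, 0.561]
contact_force: [0.5, -1.2, 0.4]
opening: 0.0684
```

```bash
python3 plan.py 451.5 -158.5 100 78.5
```

```text
t 9.25 tcp [ 450.3 -160.6   97.6] rpy deg [ 1.7993e+02 -1.0000e-02  3.2160e+01] open 68.4 F [ 0.5 -1.2  0.4] q [-0.18  0.51  0.62  2.1  -0.48  0.67 -0.24]
shift cm [ 0.22 -0.12 -0.24] w [ 0.001  0.    -0.809] rows 0.1 6.5
```

Emit:
apply_moves([
  {"tx": 0.2,"ty": -0.1,"tz": 0,"wx": 0,"wy": 0,"wz": -0.12,"jaw": 0.8},
  {"tx": 0.2,"ty": -0.1,"tz": 0,"wx": 0,"wy": 0,"wz": -0.24,"jaw": 0.8},
  {"tx": 0.2,"ty": -0.1,"tz": 0,"wx": 0,"wy": 0,"wz": -0.36,"jaw": 0.8},
  {"tx": 0.2,"ty": -0.1,"tz": 0,"wx": 0,"wy": 0,"wz": -0.48,"jaw": 0.8},
  {"tx": 0.2,"ty": -0.1,"tz": 0,"wx": 0,"wy": 0,"wz": -0.6,"jaw": 0.8},
])

```text
time_s: 9.67
tcp_pos: [0.4522, -0.1561, 0.0975]
orientation: [3.141, -0.0, 1.162]
contact_force: [-0.2, -0.5, -0.3]
opening: 0.0683
```

```bash
python3 plan.py 451.5 -158.5 80 78.5
```

```text
t 9.67 tcp [ 452.2 -156.1   97.5] rpy deg [ 1.7999e+02 -1.0000e-02  6.6590e+01] open 68.3 F [-0.2 -0.5 -0.3] q [-0.07  0.48  0.44  2.09 -0.33  0.64  0.19]
shift cm [-0.24  0.03  1.75] w [ 0.    -0.    -0.208] rows 0.4 1.7
```

Emit:
apply_moves([
  {"tx": -0.2,"ty": 0,"tz": 0.5,"wx": 0,"wy": 0,"wz": -0.11,"jaw": 0.8},
  {"tx": -0.2,"ty": 0,"tz": 1.2,"wx": 0,"wy": 0,"wz": -0.208,"jaw": 0.8},
  {"tx": -0.2,"ty": 0,"tz": 1.7,"wx": 0,"wy": 0,"wz": -0.208,"jaw": 0.8},
  {"tx": -0.2,"ty": 0,"tz": 1.7,"wx": 0,"wy": 0,"wz": -0.208,"jaw": 0.8},
])

```text
time_s: 10.0
tcp_pos: [0.4509, -0.1578, 0.0797]
orientation: [-3.14, -0.0, 1.361]
contact_force: [-0.3, 0.1, -0.5]
opening: 0.0685
```

```bash
python3 - <<'E'
from station import viewer
import cv2,numpy as np
for n in("wrist",):
    d=viewer.get_image(n); np.savez(n+"6.npz",**d); cv2.imwrite(f"pics/{n}6.png",d["img"][:,:,::-1])
E
python3 plan.py 451.5 -158.5 10 78.5;  python3 wm.py wrist6.npz 78.5 451.5 -158.5 25
```

```text
t 10.05 tcp [ 451.1 -157.8   80.1] rpy deg [-1.7994e+02 -1.0000e-02  7.7970e+01] open 68.5 F [1.1 0.  0.5] q [-0.01  0.49  0.36  2.11 -0.3   0.59  0.35]
shift cm [-0.06  0.06  7.01] w [-0.001 -0.    -0.009] rows 1.7 0.1
held z 24.8741527589127 n 40002
row 160 x 52.0 y 24.0 -143.8 mid -59.9
row 195 x 33.3 y 24.4 -153.1 mid -64.36
row 230 x 13.5 y 24.0 -161.7 mid -68.84
row 265 x -7.4 y 24.3 -171.0 mid -73.33
x max/min pct [-155.7 -145.1   93.9   98.2]
```

View pics/wrist6.png

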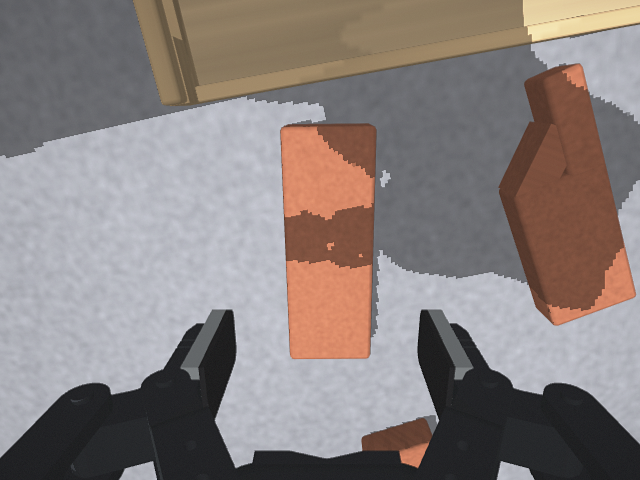

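```bash
cat > comp.py <<'E'
import sys
from h import *
# file zt tolerance -> components minAreaRect (mm) in world
w=load(sys.argv[1]);P=cloud(w)*1000;zt=float(sys.argv[2]);tol=float(sys.argv[3]) if len(sys.argv)>3 else 4
m=terra(w["img"])&(abs(P[...,2]-zt)<tol)
m=cv2.morphologyEx(m.astype(np.uint8),cv2.MORPH_OPEN,np.ones((3,3)))
k,l,s,c=cv2.connectedComponentsWithStats(m)
for i in range(1,k):
    if s[i,4]<300: continue
    q=P[l==i]; (a,b),(W,H),an=cv2.minAreaRect(q[:,:2].astype(np.float32))
    if W<H: an+=90
    print(c[i].round(0),s[i,4],"c",round(a,1),round(b,1),"size",round(max(W,H),1),round(min(W,H),1),"len-dir",round(an%180,2),"z",np.median(q[:,2]).round(1))
E
python3 comp.py wrist6.npz 25; echo; python3 comp.py wrist5.npz 43
```

```text
[572. 208.] 18824 c 583.7 -159.4 size 139.9 50.1 len-dir 102.19 z 24.8
[329. 238.] 20274 c 451.8 -158.6 size 140.3 49.6 len-dir 78.55 z 25.0
[413. 453.] 512 c 477.1 -309.7 size 22.2 16.5 len-dir 60.2 z 24.6

[326. 227.] 17401 c 485.8 6.8 size 139.3 50.1 len-dir 177.51 z 43.0
```

Emit:
apply_moves([
  {"tx": -0.1,"ty": 0.05,"tz": 2,"wx": 0,"wy": 0,"wz": -0.01,"jaw": 0.8},
  {"tx": -0.1,"ty": 0.05,"tz": 4,"wx": 0,"wy": 0,"wz": -0.01,"jaw": 0.8},
  {"tx": -0.1,"ty": 0.05,"tz": 6,"wx": 0,"wy": 0,"wz": -0.01,"jaw": 0.8},
  {"tx": -0.1,"ty": 0.05,"tz": 7.5,"wx": 0,"wy": 0,"wz": -0.01,"jaw": 0.8},
  {"tx": -0.1,"ty": 0.05,"tz": 8,"wx": 0,"wy": 0,"wz": -0.01,"jaw": 0.8},
])

```text
time_s: 10.47
tcp_pos: [0.451, -0.1586, -0.0011]
orientation: [-3.139, 0.0, 1.372]
contact_force: [-0.9, 0.4, 0.4]
opening: 0.0684
```

```bash
python3 plan.py 451.8 -158.6 -20.5 78.5
```

```text
t 10.47 tcp [ 451.  -158.6   -1.1] rpy deg [-1.7987e+02  1.0000e-02  7.8630e+01] open 68.4 F [-0.9  0.4  0.4] q [ 0.08  0.63  0.24  2.17 -0.39  0.38  0.44]
shift cm [0.02 0.08 1.94] w [-0.002  0.     0.002] rows 0.5 0.0
```

Emit:
apply_moves([
  {"tx": 0,"ty": 0,"tz": 0.6,"wx": 0,"wy": 0,"wz": 0,"jaw": 0.8},
  {"tx": 0,"ty": 0,"tz": 1.2,"wx": 0,"wy": 0,"wz": 0,"jaw": 0.8},
  {"tx": 0,"ty": 0,"tz": 1.7,"wx": 0,"wy": 0,"wz": 0,"jaw": 0.8},
  {"tx": 0,"ty": 0,"tz": 1.9,"wx": 0,"wy": 0,"wz": 0,"jaw": 0.8},
  {"tx": 0,"ty": 0,"tz": 1.9,"wx": 0,"wy": 0,"wz": 0,"jaw": 0.7},
])

```text
time_s: 10.88
tcp_pos: [0.4518, -0.1589, -0.0185]
orientation: [-3.142, -0.0, 1.375]
contact_force: [-0.3, 0.4, -0.3]
opening: 0.0599
```

```bash
python3 plan.py 451.8 -158.6 -20.5 78.5
```

```text
t 10.88 tcp [ 451.8 -158.9  -18.5] rpy deg [-180.     -0.     78.76] open 59.9 F [-0.3  0.4 -0.3] q [ 0.1   0.66  0.21  2.18 -0.4   0.33  0.45]
shift cm [ 0.03 -0.    0.2 ] w [-0.    -0.     0.004] rows 0.0 0.0
```

Emit:
apply_moves([
  {"tx": 0,"ty": 0,"tz": 0.2,"wx": 0,"wy": 0,"wz": 0.004,"jaw": 0.6},
  {"tx": 0,"ty": 0,"tz": 0.2,"wx": 0,"wy": 0,"wz": 0.004,"jaw": 0.4},
  {"tx": 0,"ty": 0,"tz": 0.2,"wx": 0,"wy": 0,"wz": 0.004,"jaw": 0.4},
  {"tx": 0,"ty": 0,"tz": 0.2,"wx": 0,"wy": 0,"wz": 0.004,"jaw": 0.4},
  {"tx": 0,"ty": 0,"tz": 0.2,"wx": 0,"wy": 0,"wz": 0.004,"jaw": 0.4},
])

```text
time_s: 11.3
tcp_pos: [0.452, -0.159, -0.0202]
orientation: [3.141, 0.0, 1.371]
contact_force: [-0.5, 0.7, 5.3]
opening: 0.0491
```

```bash
python3 plan.py 451.8 -158.6 -20.5 78.5
```

```text
t 11.3 tcp [ 452.  -159.   -20.2] rpy deg [179.96   0.    78.53] open 49.1 F [-0.5  0.7  5.3] q [ 0.1   0.67  0.21  2.18 -0.4   0.33  0.45]
shift cm [ 0.03 -0.03  0.03] w [0.001 0.    0.   ] rows 0.0 0.0
```

Emit:
apply_moves([
  {"tx": 0,"ty": 0,"tz": -0.7,"wx": 0,"wy": 0,"wz": 0,"jaw": 0.4},
  {"tx": 0,"ty": 0,"tz": -2.5,"wx": 0,"wy": 0,"wz": 0,"jaw": 0.4},
  {"tx": 0,"ty": 0,"tz": -5,"wx": 0,"wy": 0,"wz": 0,"jaw": 0.4},
  {"tx": 0,"ty": 0,"tz": -7.5,"wx": 0,"wy": 0,"wz": 0,"jaw": 0.4},
  {"tx": 0,"ty": 0,"tz": -9.5,"wx": 0,"wy": 0,"wz": 0,"jaw": 0.4},
])

```text
time_s: 11.72
tcp_pos: [0.4513, -0.1589, 0.0761]
orientation: [-3.141, 0.0, 1.371]
contact_force: [0.9, 0.4, -2.9]
opening: 0.0486
```

```bash
python3 plan.py 631.9 0.4 90 -2.4
```

```text
t 11.72 tcp [ 451.3 -158.9   76.1] rpy deg [-179.98    0.     78.53] open 48.6 F [ 0.9  0.4 -2.9] q [-0.01  0.5   0.36  2.11 -0.31  0.58  0.37]
shift cm [19.2  14.53 -1.39] w [-0.     0.     1.413] rows 5.8 11.3
```

Emit:
apply_moves([
  {"tx": 2,"ty": 1.5,"tz": -1.4,"wx": 0,"wy": 0,"wz": 0.12,"jaw": 0.4},
  {"tx": 4,"ty": 3,"tz": -1.4,"wx": 0,"wy": 0,"wz": 0.24,"jaw": 0.4},
  {"tx": 6,"ty": 4.5,"tz": -1.4,"wx": 0,"wy": 0,"wz": 0.36,"jaw": 0.4},
  {"tx": 8,"ty": 6,"tz": -1.4,"wx": 0,"wy": 0,"wz": 0.48,"jaw": 0.4},
  {"tx": 10,"ty": 7.5,"tz": -1.4,"wx": 0,"wy": 0,"wz": 0.6,"jaw": 0.4},
])

```text
time_s: 12.13
tcp_pos: [0.5454, -0.0745, 0.0889]
orientation: [-3.141, -0.0, 0.765]
contact_force: [0.7, -0.7, -2.6]
opening: 0.0488
```

```bash
python3 plan.py 631.9 0.4 90 -2.4
```

```text
t 12.13 tcp [545.4 -74.5  88.9] rpy deg [-179.96   -0.     43.85] open 48.8 F [ 0.7 -0.7 -2.6] q [-0.31  0.6   0.57  1.93 -0.47  0.74 -0.28]
shift cm [11.42  0.59 -0.11] w [-0.001  0.     0.807] rows 2.7 6.5
```

Emit:
apply_moves([
  {"tx": 2.3,"ty": 0.1,"tz": 0,"wx": 0,"wy": 0,"wz": 0.12,"jaw": 0.4},
  {"tx": 4.6,"ty": 0.2,"tz": 0,"wx": 0,"wy": 0,"wz": 0.24,"jaw": 0.4},
  {"tx": 6.9,"ty": 0.3,"tz": 0,"wx": 0,"wy": 0,"wz": 0.36,"jaw": 0.4},
  {"tx": 9.2,"ty": 0.5,"tz": 0,"wx": 0,"wy": 0,"wz": 0.48,"jaw": 0.4},
  {"tx": 11,"ty": 0.6,"tz": 0,"wx": 0,"wy": 0,"wz": 0.6,"jaw": 0.4},
])

```text
time_s: 12.55
tcp_pos: [0.6289, -0.0012, 0.0883]
orientation: [-3.141, 0.001, 0.167]
contact_force: [0.1, -0.0, -3.3]
opening: 0.0494
```

```bash
python3 plan.py 631.9 0.4 40 -2.4
```

```text
t 12.55 tcp [628.9  -1.2  88.3] rpy deg [-1.7995e+02  4.0000e-02  9.5600e+00] open 49.4 F [ 0.1 -0.  -3.3] q [-0.5   0.76  0.75  1.72 -0.63  0.92 -0.89]
shift cm [ 0.33 -0.1   4.83] w [-0.001  0.001  0.209] rows 1.2 1.7
```

Emit:
apply_moves([
  {"tx": 0.3,"ty": -0.1,"tz": 0.5,"wx": 0,"wy": 0,"wz": 0.11,"jaw": 0.4},
  {"tx": 0.3,"ty": -0.1,"tz": 2,"wx": 0,"wy": 0,"wz": 0.209,"jaw": 0.4},
  {"tx": 0.3,"ty": -0.1,"tz": 3.8,"wx": 0,"wy": 0,"wz": 0.209,"jaw": 0.4},
  {"tx": 0.3,"ty": -0.1,"tz": 4.5,"wx": 0,"wy": 0,"wz": 0.209,"jaw": 0.4},
  {"tx": 0.3,"ty": -0.1,"tz": 4.5,"wx": 0,"wy": 0,"wz": 0.209,"jaw": 0.4},
])

```text
time_s: 12.97
tcp_pos: [0.6293, -0.0013, 0.0417]
orientation: [-3.141, 0.004, -0.037]
contact_force: [-0.4, -0.6, -3.5]
opening: 0.0491
```

```bash
python3 - <<'E'
from station import viewer
import cv2,numpy as np
for n in("wrist",):
    d=viewer.get_image(n); np.savez(n+"7.npz",**d); cv2.imwrite(f"pics/{n}7.png",d["img"][:,:,::-1])
E
python3 plan.py 631.9 0.4 0 -2.4;  python3 wm.py wrist7.npz -2.4 631.9 0.4 88; python3 tray.py wrist7.npz
```

```text
t 13.02 tcp [630.1  -1.7  43. ] rpy deg [-1.7999e+02  1.2000e-01 -2.1500e+00] open 49.2 F [-0.3 -0.  -2.8] q [-0.5   0.83  0.76  1.75 -0.73  0.87 -1.01]
shift cm [ 0.18 -0.22  4.3 ] w [-0.     0.002  0.004] rows 1.0 0.0
held z 86.65037778494064 n 47367
row 160 x 62.5 y 23.4 -25.7 mid -1.14
row 195 x 52.3 y 22.9 -26.0 mid -1.58
row 230 x 41.6 y 22.9 -25.4 mid -1.27
row 265 x 30.2 y 23.3 -25.9 mid -1.3
x max/min pct [-46.4 -43.2  67.3  67.7]
wrist7.npz 1 542 [135.6 142.3] slope deg 4.27 y at 0 10.36
wrist7.npz -1 507 [135.8 142.3] slope deg -2.71 y at 0 -6.57tray.py:16: RankWarning: Polyfit may be poorly conditioned
  p=np.polyfit(xs,ys,1)
tray.py:16: RankWarning: Polyfit may be poorly conditioned
  p=np.polyfit(xs,ys,1)
```

View pics/wrist7.png

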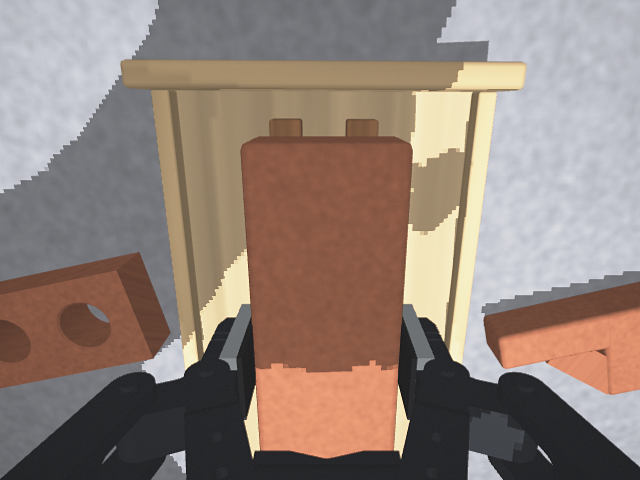

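Emit:
apply_moves([
  {"tx": 0.25,"ty": -0.2,"tz": 0.8,"wx": 0,"wy": 0,"wz": 0.004,"jaw": 0.4},
  {"tx": 0.25,"ty": -0.2,"tz": 1.6,"wx": 0,"wy": 0,"wz": 0.004,"jaw": 0.4},
  {"tx": 0.25,"ty": -0.2,"tz": 2.4,"wx": 0,"wy": 0,"wz": 0.004,"jaw": 0.4},
  {"tx": 0.25,"ty": -0.2,"tz": 3.0,"wx": 0,"wy": 0,"wz": 0.004,"jaw": 0.4},
  {"tx": 0.25,"ty": -0.2,"tz": 3.2,"wx": 0,"wy": 0,"wz": 0.004,"jaw": 0.4},
])

```text
time_s: 13.43
tcp_pos: [0.6329, 0.0001, 0.0103]
orientation: [-3.141, 0.002, -0.042]
contact_force: [-0.5, -0.2, -3.0]
opening: 0.0491
```

Emit:
apply_moves([
  {"tx": 0,"ty": 0,"tz": 0,"wx": 0,"wy": 0,"wz": 0,"jaw": 0.4},
  {"tx": 0,"ty": 0,"tz": 0,"wx": 0,"wy": 0,"wz": 0,"jaw": 0.4},
])

```text
time_s: 13.6
tcp_pos: [0.6336, -0.0002, 0.0115]
orientation: [3.141, 0.0, -0.042]
contact_force: [-0.5, -0.3, -3.3]
opening: 0.0491
```

```bash
python3 - <<'E'
from station import viewer
import cv2,numpy as np
for n in("wrist",):
    d=viewer.get_image(n); np.savez(n+"8.npz",**d); cv2.imwrite(f"pics/{n}8.png",d["img"][:,:,::-1])
E
python3 plan.py 632.6 0.4 -2 -2.4;  python3 wm.py wrist8.npz -2.4 631.9 0.4 56; python3 tray.py wrist8.npz 2>/dev/null
```

```text
t 13.65 tcp [ 6.337e+02 -3.000e-01  1.170e+01] rpy deg [ 1.7999e+02 -2.0000e-02 -2.4300e+00] open 48.9 F [ 0.1  0.2 -3.4] q [-0.48  0.87  0.72  1.77 -0.77  0.81 -0.99]
shift cm [-0.12 -0.06  1.37] w [ 0. -0. -0.] rows 0.3 0.0
held z 56.546211028309365 n 47473
row 160 x 66.6 y 24.2 -24.9 mid -0.37
row 195 x 56.4 y 23.8 -24.9 mid -0.55
row 230 x 45.7 y 23.9 -25.1 mid -0.61
row 265 x 34.3 y 24.0 -24.6 mid -0.31
x max/min pct [-42.6 -39.1  71.4  71.7]
wrist8.npz 1 40 [142.1 142.4] slope deg 4.07 y at 0 10.11
wrist8.npz -1 36 [142.1 142.4] slope deg -2.57 y at 0 -6.39
```

Emit:
apply_moves([
  {"tx": -0.13,"ty": -0.06,"tz": 0.4,"wx": 0,"wy": 0,"wz": 0,"jaw": 0.4},
  {"tx": -0.13,"ty": -0.06,"tz": 0.8,"wx": 0,"wy": 0,"wz": 0,"jaw": 0.4},
  {"tx": -0.13,"ty": -0.06,"tz": 1.1,"wx": 0,"wy": 0,"wz": 0,"jaw": 0.4},
  {"tx": -0.13,"ty": -0.06,"tz": 1.3,"wx": 0,"wy": 0,"wz": 0,"jaw": 0.4},
  {"tx": -0.13,"ty": -0.06,"tz": 1.35,"wx": 0,"wy": 0,"wz": 0,"jaw": 0.4},
])

```text
time_s: 14.07
tcp_pos: [0.6321, 0.0008, -0.0021]
orientation: [-3.141, 0.0, -0.042]
contact_force: [-3.3, 1.7, 5.3]
opening: 0.049
```

Emit:
apply_moves([
  {"tx": 0,"ty": 0,"tz": 0.05,"wx": 0,"wy": 0,"wz": 0,"jaw": 0.4},
  {"tx": 0,"ty": 0,"tz": 0.1,"wx": 0,"wy": 0,"wz": 0,"jaw": 0.4},
])

```text
time_s: 14.23
tcp_pos: [0.6321, 0.0007, -0.0021]
orientation: [-3.141, 0.0, -0.042]
contact_force: [-7.0, 3.1, 15.3]
opening: 0.049
```

```bash
python3 plan.py 632.6 0.4 -2 -2.4
```

```text
t 14.23 tcp [632.1   0.7  -2.1] rpy deg [-1.7995e+02  1.0000e-02 -2.4200e+00] open 49.0 F [-7.   3.1 15.3] q [-0.47  0.88  0.71  1.78 -0.78  0.79 -0.98]
shift cm [ 0.05  0.03 -0.01] w [-0.001  0.    -0.   ] rows 0.0 0.0
```

Emit:
apply_moves([
  {"tx": 0.03,"ty": 0,"tz": -0.1,"wx": 0,"wy": 0,"wz": 0,"jaw": 0.65},
  {"tx": 0,"ty": 0,"tz": -0.1,"wx": 0,"wy": 0,"wz": 0,"jaw": 0.8},
  {"tx": 0,"ty": 0,"tz": -0.1,"wx": 0,"wy": 0,"wz": 0,"jaw": 0.8},
  {"tx": 0,"ty": 0,"tz": -1.5,"wx": 0,"wy": 0,"wz": 0,"jaw": 0.8},
  {"tx": 0,"ty": 0,"tz": -4,"wx": 0,"wy": 0,"wz": 0,"jaw": 0.8},
])

```text
time_s: 14.65
tcp_pos: [0.6307, 0.0008, 0.0359]
orientation: [3.141, 0.004, -0.042]
contact_force: [-0.8, 0.6, -0.5]
opening: 0.0682
```

Emit:
apply_moves([
  {"tx": -2,"ty": 0,"tz": -3,"wx": 0,"wy": 0,"wz": 0,"jaw": 0.8},
  {"tx": -4,"ty": 0,"tz": -6,"wx": 0,"wy": 0,"wz": 0,"jaw": 0.8},
  {"tx": -6,"ty": 0,"tz": -9,"wx": 0,"wy": 0,"wz": 0,"jaw": 0.8},
  {"tx": -7,"ty": 0,"tz": -11,"wx": 0,"wy": 0,"wz": 0,"jaw": 0.8},
  {"tx": -7,"ty": 0,"tz": -11,"wx": 0,"wy": 0,"wz": 0,"jaw": 0.8},
])

```text
time_s: 15.07
tcp_pos: [0.5623, 0.0026, 0.1519]
orientation: [-3.14, -0.005, -0.044]
contact_force: [1.1, -0.2, 0.5]
opening: 0.0687
```

```bash
python3 - <<'E'
from station import viewer
import cv2,numpy as np
for n in("wrist",):
    d=viewer.get_image(n); np.savez(n+"9.npz",**d); cv2.imwrite(f"pics/{n}9.png",d["img"][:,:,::-1])
E
python3 plan.py 579.4 336 100 80.5;  python3 comp.py wrist9.npz 43; python3 tray.py wrist9.npz 2>/dev/null
```

```text
t 15.12 tcp [562.9   3.3 150. ] rpy deg [-179.92   -0.24   -2.45] open 68.3 F [ 0.2 -0.1 -1.3] q [-0.63  0.63  0.9   1.84 -0.6   0.96 -1.09]
shift cm [  0.2  -33.3    5.04] w [ 0.002 -0.004 -1.448] rows 8.1 11.6
[324. 109.] 17368 c 631.5 1.2 size 137.2 49.5 len-dir 177.66 z 43.0
[325. 315.] 10900 c 486.7 7.0 size 138.8 49.5 len-dir 177.51 z 43.0
wrist9.npz 1 55 [-5.7 -4.1] slope deg -97.18 y at 0 7.89
wrist9.npz -1 45 [-5.5 -4.2] slope deg 75.01 y at 0 -6.01
```

View pics/wrist9.png

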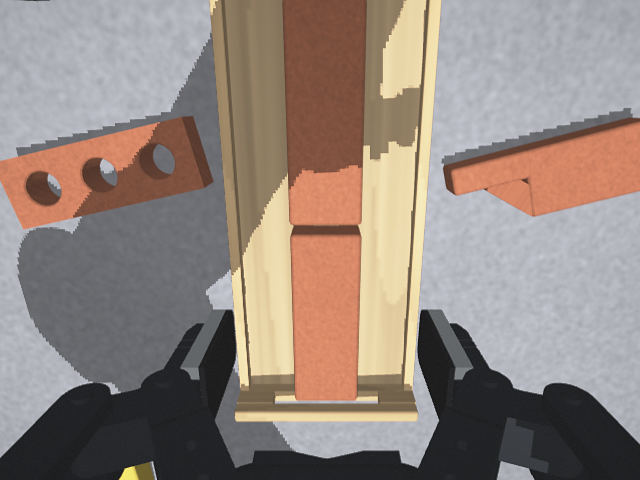

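Both bottom pavers are aligned, with a clean narrow joint at row 230. Now for the third whole paver.

Emit:
apply_moves([
  {"tx": 0,"ty": -3.5,"tz": 0,"wx": 0,"wy": 0,"wz": -0.12,"jaw": 0.8},
  {"tx": 0,"ty": -7,"tz": 0,"wx": 0,"wy": 0,"wz": -0.24,"jaw": 0.8},
  {"tx": 0.1,"ty": -10.5,"tz": 1,"wx": 0,"wy": 0,"wz": -0.36,"jaw": 0.8},
  {"tx": 0.1,"ty": -14,"tz": 2,"wx": 0,"wy": 0,"wz": -0.48,"jaw": 0.8},
  {"tx": 0.1,"ty": -17.5,"tz": 3,"wx": 0,"wy": 0,"wz": -0.6,"jaw": 0.8},
])

```text
time_s: 15.53
tcp_pos: [0.5709, 0.1803, 0.1162]
orientation: [-3.141, 0.0, 0.564]
contact_force: [1.2, -0.3, -0.6]
opening: 0.0678
```

```bash
python3 plan.py 579.4 336 90 80.5
```

```text
t 15.53 tcp [570.9 180.3 116.2] rpy deg [-179.99    0.     32.3 ] open 67.8 F [ 1.2 -0.3 -0.6] q [-0.81  0.66  0.7   1.78 -0.53  0.9  -0.87]
shift cm [  9.04 -12.71   2.62] w [-0.    -0.    -0.841] rows 3.8 6.7
```

Emit:
apply_moves([
  {"tx": 1.8,"ty": -2.5,"tz": 0.5,"wx": 0,"wy": 0,"wz": -0.12,"jaw": 0.8},
  {"tx": 3.6,"ty": -5,"tz": 1,"wx": 0,"wy": 0,"wz": -0.24,"jaw": 0.8},
  {"tx": 5.4,"ty": -7.5,"tz": 1.5,"wx": 0,"wy": 0,"wz": -0.36,"jaw": 0.8},
  {"tx": 7.2,"ty": -10,"tz": 2,"wx": 0,"wy": 0,"wz": -0.48,"jaw": 0.8},
  {"tx": 8.8,"ty": -12.4,"tz": 2.6,"wx": 0,"wy": 0,"wz": -0.6,"jaw": 0.8},
])

```text
time_s: 15.95
tcp_pos: [0.5799, 0.3322, 0.09]
orientation: [-3.141, 0.0, 1.164]
contact_force: [2.0, 0.3, 0.6]
opening: 0.0685
```

```bash
python3 plan.py 579.4 336 80 80.5
```

```text
t 15.95 tcp [579.9 332.2  90. ] rpy deg [-1.7998e+02  1.0000e-02  6.6690e+01] open 68.5 F [2.  0.3 0.6] q [-0.88  0.74  0.52  1.61 -0.44  0.92 -0.61]
shift cm [ 0.33 -0.19  1.  ] w [-0.     0.    -0.241] rows 0.3 1.9
```

Emit:
apply_moves([
  {"tx": 0.3,"ty": -0.2,"tz": 0.4,"wx": 0,"wy": 0,"wz": -0.12,"jaw": 0.8},
  {"tx": 0.3,"ty": -0.2,"tz": 0.8,"wx": 0,"wy": 0,"wz": -0.241,"jaw": 0.8},
  {"tx": 0.3,"ty": -0.2,"tz": 1,"wx": 0,"wy": 0,"wz": -0.241,"jaw": 0.8},
  {"tx": 0.3,"ty": -0.2,"tz": 1,"wx": 0,"wy": 0,"wz": -0.241,"jaw": 0.8},
  {"tx": 0.3,"ty": -0.2,"tz": 1,"wx": 0,"wy": 0,"wz": -0.241,"jaw": 0.8},
])

```text
time_s: 16.37
tcp_pos: [0.5793, 0.333, 0.0807]
orientation: [-3.141, 0.001, 1.394]
contact_force: [-0.6, -0.1, 0.8]
opening: 0.0681
```

```bash
cat > snap.py <<'E'
import sys
from station import viewer
import cv2,numpy as np
n,k=sys.argv[1:3]
d=viewer.get_image(n); np.savez(n+k+".npz",**d); cv2.imwrite(f"pics/{n}{k}.png",d["img"][:,:,::-1])
E
python3 snap.py wrist 10; python3 plan.py 579.4 336 0 80.5; python3 comp.py wrist10.npz 25
```

```text
t 16.42 tcp [579.5 333.   80.9] rpy deg [-1.800e+02  2.000e-02  7.989e+01] open 68.0 F [-0.7  0.3  0.3] q [-0.85  0.73  0.45  1.61 -0.39  0.88 -0.43]
shift cm [ 0.3  -0.06  8.09] w [-0.     0.    -0.011] rows 1.9 0.1
[327. 230.] 20459 c 580.0 337.0 size 139.6 49.5 len-dir 80.61 z 25.0
[101. 252.] 9699 c 452.3 353.4 size 66.7 51.0 len-dir 98.7 z 25.0
[384. 422.] 4178 c 594.4 199.1 size 68.3 50.0 len-dir 100.25 z 24.9
```

View pics/wrist10.png

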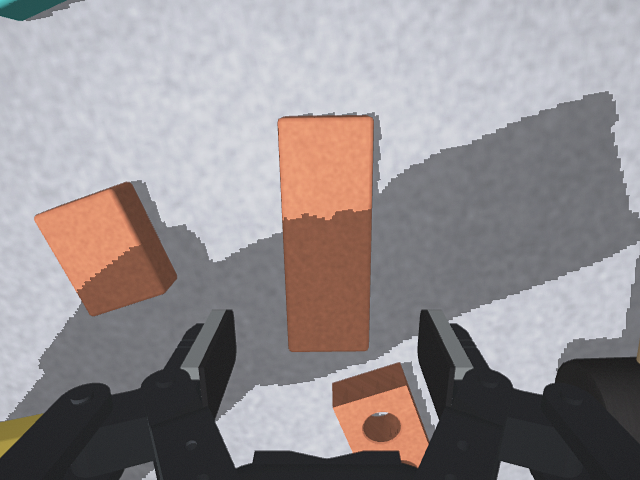

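Emit:
apply_moves([
  {"tx": 0.3,"ty": -0.05,"tz": 2,"wx": 0,"wy": 0,"wz": -0.012,"jaw": 0.8},
  {"tx": 0.3,"ty": -0.05,"tz": 4,"wx": 0,"wy": 0,"wz": -0.012,"jaw": 0.8},
  {"tx": 0.3,"ty": -0.05,"tz": 6,"wx": 0,"wy": 0,"wz": -0.012,"jaw": 0.8},
  {"tx": 0.3,"ty": -0.05,"tz": 7.5,"wx": 0,"wy": 0,"wz": -0.012,"jaw": 0.8},
  {"tx": 0.3,"ty": -0.05,"tz": 8,"wx": 0,"wy": 0,"wz": -0.012,"jaw": 0.8},
])

```text
time_s: 16.83
tcp_pos: [0.5781, 0.3359, -0.0012]
orientation: [-3.139, 0.002, 1.408]
contact_force: [-1.1, -0.1, 0.2]
opening: 0.0683
```

```bash
python3 plan.py 579.8 336 -20.5 80.6
```

```text
t 16.83 tcp [578.1 335.9  -1.2] rpy deg [-1.7987e+02  1.2000e-01  8.0690e+01] open 68.3 F [-1.1 -0.1  0.2] q [-0.82  0.83  0.39  1.66 -0.43  0.74 -0.38]
shift cm [0.04 0.17 1.93] w [-0.002  0.002  0.002] rows 0.5 0.0
```

Emit:
apply_moves([
  {"tx": 0,"ty": 0.05,"tz": 0.6,"wx": 0,"wy": 0,"wz": 0,"jaw": 0.8},
  {"tx": 0,"ty": 0.05,"tz": 1.2,"wx": 0,"wy": 0,"wz": 0,"jaw": 0.8},
  {"tx": 0,"ty": 0.05,"tz": 1.8,"wx": 0,"wy": 0,"wz": 0,"jaw": 0.8},
  {"tx": 0,"ty": 0.05,"tz": 2.1,"wx": 0,"wy": 0,"wz": 0,"jaw": 0.8},
  {"tx": 0,"ty": 0.05,"tz": 2.1,"wx": 0,"wy": 0,"wz": 0,"jaw": 0.7},
])

```text
time_s: 17.25
tcp_pos: [0.5795, 0.3366, -0.0203]
orientation: [-3.141, 0.0, 1.411]
contact_force: [-0.6, -0.3, -0.2]
opening: 0.0601
```

```bash
python3 plan.py 579.8 336 -20.5 80.6
```

```text
t 17.25 tcp [579.5 336.6 -20.3] rpy deg [-1.7998e+02  1.0000e-02  8.0820e+01] open 60.1 F [-0.6 -0.3 -0.2] q [-0.81  0.85  0.38  1.67 -0.45  0.7  -0.37]
shift cm [-0.05  0.04  0.02] w [-0.     0.     0.004] rows 0.0 0.0
```

Emit:
apply_moves([
  {"tx": -0.05,"ty": 0.03,"tz": 0,"wx": 0,"wy": 0,"wz": 0.004,"jaw": 0.6},
  {"tx": -0.05,"ty": 0.03,"tz": 0,"wx": 0,"wy": 0,"wz": 0.004,"jaw": 0.4},
  {"tx": -0.05,"ty": 0.03,"tz": 0,"wx": 0,"wy": 0,"wz": 0.004,"jaw": 0.4},
  {"tx": -0.05,"ty": 0.03,"tz": 0,"wx": 0,"wy": 0,"wz": 0.004,"jaw": 0.4},
  {"tx": -0.05,"ty": 0.03,"tz": 0,"wx": 0,"wy": 0,"wz": 0.004,"jaw": 0.4},
])

```text
time_s: 17.67
tcp_pos: [0.5802, 0.3361, -0.0194]
orientation: [3.141, -0.0, 1.407]
contact_force: [0.2, 0.3, 5.4]
opening: 0.0493
```

```bash
python3 plan.py
```

```text
t 17.67 tcp [580.2 336.1 -19.4] rpy deg [ 1.7996e+02 -3.0000e-02  8.0590e+01] open 49.3 F [0.2 0.3 5.4] q [-0.81  0.85  0.38  1.67 -0.45  0.7  -0.37]
```

Emit:
apply_moves([
  {"tx": 0,"ty": 0,"tz": -0.7,"wx": 0,"wy": 0,"wz": 0,"jaw": 0.4},
  {"tx": 0,"ty": 0,"tz": -3,"wx": 0,"wy": 0,"wz": 0,"jaw": 0.4},
  {"tx": 0,"ty": 0,"tz": -6,"wx": 0,"wy": 0,"wz": 0,"jaw": 0.4},
  {"tx": 0,"ty": 0,"tz": -9,"wx": 0,"wy": 0,"wz": 0,"jaw": 0.4},
  {"tx": 0,"ty": 0,"tz": -12,"wx": 0,"wy": 0,"wz": 0,"jaw": 0.4},
])

```text
time_s: 18.08
tcp_pos: [0.5792, 0.3358, 0.101]
orientation: [-3.141, 0.001, 1.407]
contact_force: [0.9, 0.3, -3.6]
opening: 0.0491
```

```bash
python3 plan.py 559 3.5 90 -2.4
```

```text
t 18.08 tcp [579.2 335.8 101. ] rpy deg [-1.7994e+02  6.0000e-02  8.0600e+01] open 49.1 F [ 0.9  0.3 -3.6] q [-0.86  0.72  0.46  1.59 -0.37  0.93 -0.43]
shift cm [-33.12   3.43   1.14] w [-0.     0.002  1.449] rows 8.0 11.6
```

Emit:
apply_moves([
  {"tx": -3,"ty": 0.3,"tz": 0,"wx": 0,"wy": 0,"wz": 0.12,"jaw": 0.4},
  {"tx": -6,"ty": 0.6,"tz": 0,"wx": 0,"wy": 0,"wz": 0.24,"jaw": 0.4},
  {"tx": -9,"ty": 0.9,"tz": 0,"wx": 0,"wy": 0,"wz": 0.36,"jaw": 0.4},
  {"tx": -12,"ty": 1.2,"tz": 0,"wx": 0,"wy": 0,"wz": 0.48,"jaw": 0.4},
  {"tx": -15,"ty": 1.5,"tz": 0,"wx": 0,"wy": 0,"wz": 0.6,"jaw": 0.4},
])

```text
time_s: 18.5
tcp_pos: [0.5694, 0.1845, 0.1002]
orientation: [-3.141, 0.0, 0.801]
contact_force: [0.4, 0.2, -3.4]
opening: 0.0491
```

```bash
python3 plan.py 559 3.5 95 -2.4
```

```text
t 18.5 tcp [569.4 184.5 100.2] rpy deg [-1.7997e+02  1.0000e-02  4.5910e+01] open 49.1 F [ 0.4  0.2 -3.4] q [-0.77  0.66  0.62  1.79 -0.5   0.85 -0.68]
shift cm [-13.73  11.84   0.52] w [-0.     0.     0.843] rows 4.3 6.7
```

Emit:
apply_moves([
  {"tx": -2.5,"ty": 2.1,"tz": 0,"wx": 0,"wy": 0,"wz": 0.12,"jaw": 0.4},
  {"tx": -5.5,"ty": 4.7,"tz": 0,"wx": 0,"wy": 0,"wz": 0.24,"jaw": 0.4},
  {"tx": -8.5,"ty": 7.3,"tz": 0.2,"wx": 0,"wy": 0,"wz": 0.36,"jaw": 0.4},
  {"tx": -11.5,"ty": 9.9,"tz": 0.4,"wx": 0,"wy": 0,"wz": 0.48,"jaw": 0.4},
  {"tx": -13.5,"ty": 11.6,"tz": 0.5,"wx": 0,"wy": 0,"wz": 0.6,"jaw": 0.4},
])

```text
time_s: 18.92
tcp_pos: [0.5596, 0.0038, 0.0955]
orientation: [3.14, 0.0, 0.198]
contact_force: [0.3, -0.7, -3.2]
opening: 0.0491
```

```bash
python3 plan.py 559 3.5 60 -2.4
```

```text
t 18.92 tcp [559.6   3.8  95.5] rpy deg [179.93   0.    11.34] open 49.1 F [ 0.3 -0.7 -3.2] q [-0.56  0.66  0.77  1.9  -0.62  0.83 -0.84]
shift cm [-0.07  0.01  3.55] w [ 0.001 -0.     0.24 ] rows 0.9 1.9
```

Emit:
apply_moves([
  {"tx": 0,"ty": 0,"tz": 0.5,"wx": 0,"wy": 0,"wz": 0.12,"jaw": 0.4},
  {"tx": 0,"ty": 0,"tz": 1.5,"wx": 0,"wy": 0,"wz": 0.24,"jaw": 0.4},
  {"tx": 0,"ty": 0,"tz": 2.8,"wx": 0,"wy": 0,"wz": 0.24,"jaw": 0.4},
  {"tx": 0,"ty": 0,"tz": 3.5,"wx": 0,"wy": 0,"wz": 0.24,"jaw": 0.4},
  {"tx": 0,"ty": 0,"tz": 3.5,"wx": 0,"wy": 0,"wz": 0.24,"jaw": 0.4},
])

```text
time_s: 19.33
tcp_pos: [0.5594, 0.0084, 0.0587]
orientation: [-3.142, 0.003, -0.032]
contact_force: [-0.1, -0.1, -3.4]
opening: 0.0487
```

Emit:
apply_moves([
  {"tx": 0,"ty": 0,"tz": 0,"wx": 0,"wy": 0,"wz": 0,"jaw": 0.4},
])

```text
time_s: 19.42
tcp_pos: [0.5603, 0.0081, 0.06]
orientation: [-3.142, 0.001, -0.032]
contact_force: [-0.4, 0.2, -3.2]
opening: 0.0493
```

```bash
python3 snap.py wrist 11; python3 plan.py 559 3.5 23.5 -2.4;  python3 wm.py wrist11.npz -2.4 559 3.5 105; python3 comp.py wrist11.npz 43
```

```text
t 19.47 tcp [560.7   8.   60.4] rpy deg [-1.7999e+02 -1.0000e-02 -1.8500e+00] open 49.0 F [ 0.3 -0.8 -3.1] q [-0.57  0.73  0.78  1.93 -0.72  0.79 -0.98]
shift cm [-0.15  0.45  3.69] w [-0.   -0.    0.01] rows 0.9 0.1
held z 104.40032567448702 n 47348
row 160 x 65.9 y 29.9 -19.1 mid 5.41
row 195 x 55.7 y 30.1 -19.4 mid 5.35
row 230 x 44.9 y 29.4 -19.0 mid 5.21
row 265 x 33.5 y 29.3 -19.2 mid 5.02
x max/min pct [-44.  -40.3  71.   71.5]
[339.  66.] 16411 c 652.7 0.1 size 51.3 50.0 len-dir 178.04 z 43.0
```

View pics/wrist11.png

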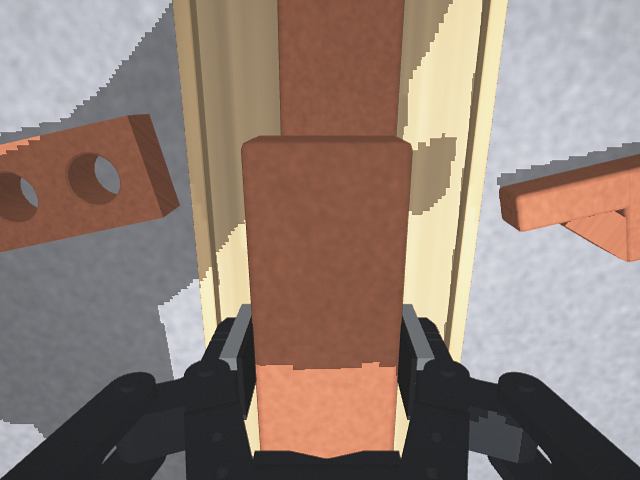

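Emit:
apply_moves([
  {"tx": -0.1,"ty": 0.42,"tz": 0.8,"wx": 0,"wy": 0,"wz": 0.01,"jaw": 0.4},
  {"tx": -0.1,"ty": 0.42,"tz": 1.5,"wx": 0,"wy": 0,"wz": 0.01,"jaw": 0.4},
  {"tx": -0.1,"ty": 0.42,"tz": 2.1,"wx": 0,"wy": 0,"wz": 0.01,"jaw": 0.4},
  {"tx": -0.1,"ty": 0.42,"tz": 2.5,"wx": 0,"wy": 0,"wz": 0.01,"jaw": 0.4},
  {"tx": -0.1,"ty": 0.42,"tz": 2.6,"wx": 0,"wy": 0,"wz": 0.01,"jaw": 0.4},
])

```text
time_s: 19.88
tcp_pos: [0.5589, 0.0039, 0.0331]
orientation: [-3.142, 0.001, -0.043]
contact_force: [0.2, -0.7, -3.4]
opening: 0.049
```

Emit:
apply_moves([
  {"tx": 0,"ty": 0,"tz": 0,"wx": 0,"wy": 0,"wz": 0,"jaw": 0.4},
  {"tx": 0,"ty": 0,"tz": 0,"wx": 0,"wy": 0,"wz": 0,"jaw": 0.4},
])

```text
time_s: 20.05
tcp_pos: [0.5595, 0.0037, 0.034]
orientation: [3.142, 0.0, -0.043]
contact_force: [0.9, -0.1, -2.5]
opening: 0.0488
```

```bash
python3 snap.py wrist 12; python3 plan.py 559.5 3.9 23.3 -2.4;  python3 wm.py wrist12.npz -2.4 559 3.5 79
```

```text
t 20.1 tcp [559.6   3.7  34.2] rpy deg [ 1.80e+02 -2.00e-02 -2.47e+00] open 49.2 F [-0.5 -0.1 -3.5] q [-0.54  0.76  0.74  1.95 -0.77  0.74 -0.94]
shift cm [-0.01 -0.02  1.09] w [ 0.    -0.    -0.001] rows 0.3 0.0
held z 78.44547074711501 n 47307
row 160 x 65.3 y 25.0 -24.3 mid 0.35
row 195 x 55.0 y 25.0 -24.2 mid 0.43
row 230 x 44.2 y 25.3 -23.6 mid 0.81
row 265 x 32.8 y 24.5 -24.1 mid 0.2
x max/min pct [-44.5 -40.9  70.4  70.8]
```

Emit:
apply_moves([
  {"tx": -0.04,"ty": 0,"tz": 0.35,"wx": 0,"wy": 0,"wz": -0.001,"jaw": 0.4},
  {"tx": -0.04,"ty": 0,"tz": 0.65,"wx": 0,"wy": 0,"wz": -0.001,"jaw": 0.4},
  {"tx": -0.04,"ty": 0,"tz": 0.85,"wx": 0,"wy": 0,"wz": -0.001,"jaw": 0.4},
  {"tx": -0.04,"ty": 0,"tz": 0.98,"wx": 0,"wy": 0,"wz": -0.001,"jaw": 0.4},
  {"tx": -0.04,"ty": 0,"tz": 1.05,"wx": 0,"wy": 0,"wz": -0.001,"jaw": 0.4},
])

```text
time_s: 20.52
tcp_pos: [0.5588, 0.0039, 0.0235]
orientation: [-3.141, 0.0, -0.042]
contact_force: [-3.6, 1.8, 10.1]
opening: 0.0491
```

Emit:
apply_moves([
  {"tx": 0,"ty": 0,"tz": 0.05,"wx": 0,"wy": 0,"wz": 0,"jaw": 0.4},
  {"tx": 0,"ty": 0,"tz": 0.05,"wx": 0,"wy": 0,"wz": 0,"jaw": 0.4},
])

```text
time_s: 20.68
tcp_pos: [0.5589, 0.0039, 0.0236]
orientation: [-3.141, -0.0, -0.042]
contact_force: [-3.1, 1.3, 6.2]
opening: 0.0489
```

```bash
python3 plan.py 559.5 3.9 23.3 -2.4
```

```text
t 20.68 tcp [558.9   3.9  23.6] rpy deg [-179.96   -0.     -2.42] open 48.9 F [-3.1  1.3  6.2] q [-0.53  0.77  0.73  1.96 -0.79  0.71 -0.93]
shift cm [ 0.06 -0.    0.03] w [-0.001 -0.    -0.   ] rows 0.0 0.0
```

Emit:
apply_moves([
  {"tx": 0,"ty": 0,"tz": -0.05,"wx": 0,"wy": 0,"wz": 0,"jaw": 0.65},
  {"tx": 0,"ty": 0,"tz": -0.05,"wx": 0,"wy": 0,"wz": 0,"jaw": 0.8},
  {"tx": 0,"ty": 0,"tz": -0.05,"wx": 0,"wy": 0,"wz": 0,"jaw": 0.8},
  {"tx": 0,"ty": 0,"tz": -1.5,"wx": 0,"wy": 0,"wz": 0,"jaw": 0.8},
  {"tx": 0,"ty": 0,"tz": -4,"wx": 0,"wy": 0,"wz": 0,"jaw": 0.8},
])

```text
time_s: 21.1
tcp_pos: [0.5576, 0.0039, 0.0616]
orientation: [3.141, 0.004, -0.042]
contact_force: [0.4, 0.6, 0.0]
opening: 0.0685
```

Emit:
apply_moves([
  {"tx": -2,"ty": 0,"tz": -3,"wx": 0,"wy": 0,"wz": 0,"jaw": 0.8},
  {"tx": -4,"ty": 0,"tz": -6,"wx": 0,"wy": 0,"wz": 0,"jaw": 0.8},
  {"tx": -4,"ty": 0,"tz": -9,"wx": 0,"wy": 0,"wz": 0,"jaw": 0.8},
  {"tx": -4,"ty": 0,"tz": -11,"wx": 0,"wy": 0,"wz": 0,"jaw": 0.8},
  {"tx": -4,"ty": 0,"tz": -11,"wx": 0,"wy": 0,"wz": 0,"jaw": 0.8},
])

```text
time_s: 21.52
tcp_pos: [0.5209, 0.0049, 0.1768]
orientation: [-3.141, -0.006, -0.042]
contact_force: [-0.2, -0.4, -0.6]
opening: 0.0683
```

```bash
python3 snap.py wrist 13; python3 plan.py 451.3 351.8 100 98.8;python3 plan.py 451.3 351.8 100 -81.2|tail -1; python3 comp.py wrist13.npz 68;  python3 comp.py wrist13.npz 43
```

```text
t 21.57 tcp [520.3   5.4 174.9] rpy deg [-179.95   -0.23   -2.4 ] open 68.6 F [-0.6  0.2 -0.1] q [-0.71  0.55  0.96  1.91 -0.55  0.96 -1.1 ]
shift cm [ -8.37 -34.31   7.48] w [ 0.003 -0.004 -1.766] rows 8.7 14.1
shift cm [ -8.37 -34.31   7.48] w [-0.003 -0.003  1.375] rows 8.7 11.0
[326. 159.] 15751 c 559.2 4.2 size 139.0 49.5 len-dir 177.57 z 68.0
[326.  27.] 4202 c 647.7 0.5 size 49.4 32.9 len-dir 87.6 z 43.0
[326. 303.] 4352 c 448.1 8.6 size 64.1 49.6 len-dir 177.28 z 43.0
```

View pics/wrist13.png

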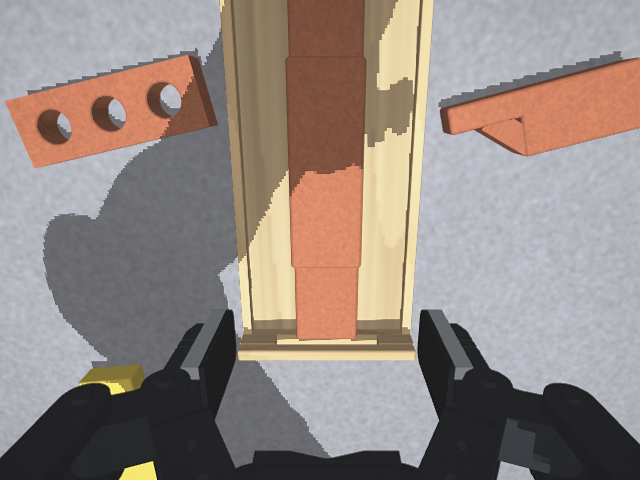

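The third whole is centred at (559.2, 4.2) mm over the joint. Next is the left half.

Emit:
apply_moves([
  {"tx": -0.6,"ty": -2.3,"tz": 0,"wx": 0,"wy": 0,"wz": -0.12,"jaw": 0.8},
  {"tx": -1.2,"ty": -4.6,"tz": 0,"wx": 0,"wy": 0,"wz": -0.24,"jaw": 0.8},
  {"tx": -1.8,"ty": -7.2,"tz": 0.5,"wx": 0,"wy": 0,"wz": -0.36,"jaw": 0.8},
  {"tx": -2.4,"ty": -10,"tz": 1.5,"wx": 0,"wy": 0,"wz": -0.48,"jaw": 0.8},
  {"tx": -3,"ty": -12.5,"tz": 2.5,"wx": 0,"wy": 0,"wz": -0.6,"jaw": 0.8},
])

```text
time_s: 21.98
tcp_pos: [0.4938, 0.1334, 0.147]
orientation: [-3.141, 0.0, 0.564]
contact_force: [0.6, -0.0, 0.4]
opening: 0.0685
```

```bash
python3 plan.py 451.5 352 90 98.8
```

```text
t 21.98 tcp [493.8 133.4 147. ] rpy deg [-1.7998e+02  1.0000e-02  3.2320e+01] open 68.5 F [ 0.6 -0.   0.4] q [-0.87  0.52  0.77  1.96 -0.48  0.85 -0.84]
shift cm [  8.12 -20.73   5.71] w [-0.   -0.   -1.16] rows 5.5 9.3
```

Emit:
apply_moves([
  {"tx": 1,"ty": -2.5,"tz": 0.5,"wx": 0,"wy": 0,"wz": -0.12,"jaw": 0.8},
  {"tx": 2,"ty": -5,"tz": 1.2,"wx": 0,"wy": 0,"wz": -0.24,"jaw": 0.8},
  {"tx": 3,"ty": -7.5,"tz": 2,"wx": 0,"wy": 0,"wz": -0.36,"jaw": 0.8},
  {"tx": 4,"ty": -10,"tz": 3,"wx": 0,"wy": 0,"wz": -0.48,"jaw": 0.8},
  {"tx": 5,"ty": -12.7,"tz": 4,"wx": 0,"wy": 0,"wz": -0.6,"jaw": 0.8},
])

```text
time_s: 22.4
tcp_pos: [0.4689, 0.2668, 0.1067]
orientation: [-3.141, 0.001, 1.163]
contact_force: [0.6, -0.1, -0.1]
opening: 0.0683
```

```bash
python3 plan.py 451.5 352 90 98.8
```

```text
t 22.4 tcp [468.9 266.8 106.7] rpy deg [-1.7997e+02  4.0000e-02  6.6650e+01] open 68.3 F [ 0.6 -0.1 -0.1] q [-0.97  0.56  0.56  1.94 -0.42  0.76 -0.58]
shift cm [ 7.14 -4.98  1.67] w [-0.001  0.    -0.561] rows 2.1 4.5
```

Emit:
apply_moves([
  {"tx": 1.6,"ty": -1.1,"tz": 0.5,"wx": 0,"wy": 0,"wz": -0.12,"jaw": 0.8},
  {"tx": 3.3,"ty": -2.3,"tz": 1,"wx": 0,"wy": 0,"wz": -0.24,"jaw": 0.8},
  {"tx": 5,"ty": -3.5,"tz": 1.7,"wx": 0,"wy": 0,"wz": -0.36,"jaw": 0.8},
  {"tx": 6.5,"ty": -4.5,"tz": 2,"wx": 0,"wy": 0,"wz": -0.48,"jaw": 0.8},
  {"tx": 7.1,"ty": -5,"tz": 2,"wx": 0,"wy": 0,"wz": -0.561,"jaw": 0.8},
])

```text
time_s: 22.82
tcp_pos: [0.4504, 0.3535, 0.0859]
orientation: [-3.139, -0.0, 1.728]
contact_force: [-0.4, -0.6, 0.0]
opening: 0.0681
```

Emit:
apply_moves([
  {"tx": 0,"ty": 0,"tz": 0,"wx": 0,"wy": 0,"wz": 0,"jaw": 0.8},
])

```text
time_s: 22.9
tcp_pos: [0.4507, 0.353, 0.0865]
orientation: [-3.139, -0.0, 1.726]
contact_force: [0.1, -0.1, -0.2]
opening: 0.0684
```

```bash
python3 snap.py wrist 14; python3 plan.py 451.5 352 0 98.8; python3 comp.py wrist14.npz 25
```

```text
t 22.95 tcp [451.4 351.3  86.8] rpy deg [-1.799e+02  2.000e-02  9.848e+01] open 68.3 F [ 1.  -0.1  0.3] q [-0.99  0.6   0.38  1.87 -0.32  0.74 -0.28]
shift cm [0.07 0.03 8.68] w [-0.002  0.    -0.006] rows 2.1 0.0
[329. 244.] 9168 c 451.6 353.5 size 66.9 49.6 len-dir 98.64 z 24.9
```

View pics/wrist14.png

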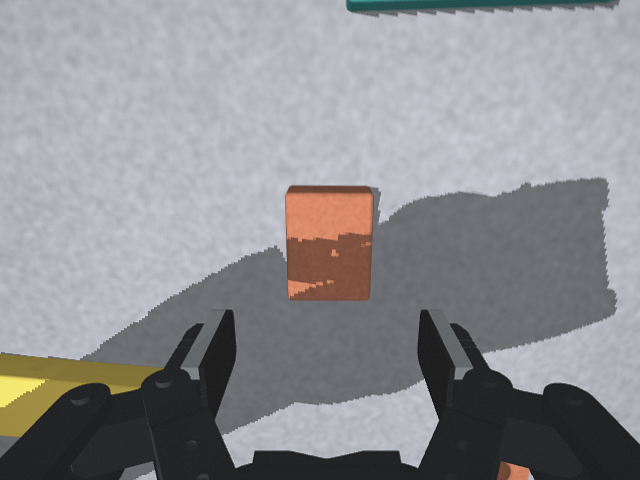

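Emit:
apply_moves([
  {"tx": 0.1,"ty": 0,"tz": 2,"wx": 0,"wy": 0,"wz": -0.004,"jaw": 0.8},
  {"tx": 0.1,"ty": 0,"tz": 4,"wx": 0,"wy": 0,"wz": -0.004,"jaw": 0.8},
  {"tx": 0.1,"ty": 0,"tz": 6,"wx": 0,"wy": 0,"wz": -0.004,"jaw": 0.8},
  {"tx": 0.1,"ty": 0,"tz": 7.8,"wx": 0,"wy": 0,"wz": -0.004,"jaw": 0.8},
  {"tx": 0.1,"ty": 0,"tz": 8.6,"wx": 0,"wy": 0,"wz": -0.004,"jaw": 0.8},
])

```text
time_s: 23.37
tcp_pos: [0.4514, 0.3497, -0.0003]
orientation: [-3.139, 0.002, 1.718]
contact_force: [-1.2, -1.0, -1.0]
opening: 0.0684
```

```bash
python3 plan.py 451.7 352.5 -20.5 98.6
```

```text
t 23.37 tcp [ 4.514e+02  3.497e+02 -3.000e-01] rpy deg [-1.7986e+02  1.4000e-01  9.8450e+01] open 68.4 F [-1.2 -1.  -1. ] q [-0.93  0.72  0.3   1.93 -0.38  0.55 -0.22]
shift cm [0.27 0.07 2.02] w [-0.002  0.002 -0.003] rows 0.5 0.0
```

Emit:
apply_moves([
  {"tx": 0.2,"ty": 0,"tz": 0.6,"wx": 0,"wy": 0,"wz": -0.002,"jaw": 0.8},
  {"tx": 0.2,"ty": 0,"tz": 1.2,"wx": 0,"wy": 0,"wz": -0.002,"jaw": 0.8},
  {"tx": 0.2,"ty": 0,"tz": 1.8,"wx": 0,"wy": 0,"wz": -0.002,"jaw": 0.8},
  {"tx": 0.2,"ty": 0,"tz": 2.1,"wx": 0,"wy": 0,"wz": -0.002,"jaw": 0.8},
  {"tx": 0.2,"ty": 0,"tz": 2.1,"wx": 0,"wy": 0,"wz": -0.002,"jaw": 0.7},
])

```text
time_s: 23.78
tcp_pos: [0.4518, 0.3538, -0.0192]
orientation: [-3.141, 0.0, 1.724]
contact_force: [-0.3, -0.3, -0.0]
opening: 0.0603
```

```bash
python3 plan.py 451.7 352.5 -20.5 98.6
```

```text
t 23.78 tcp [451.8 353.8 -19.2] rpy deg [-1.7999e+02  1.0000e-02  9.8800e+01] open 60.3 F [-0.3 -0.3 -0. ] q [-0.92  0.74  0.28  1.94 -0.39  0.51 -0.21]
shift cm [-0.13 -0.03  0.13] w [-0.     0.     0.004] rows 0.0 0.0
```

Emit:
apply_moves([
  {"tx": -0.13,"ty": 0,"tz": 0.1,"wx": 0,"wy": 0,"wz": 0.004,"jaw": 0.65},
  {"tx": -0.13,"ty": 0,"tz": 0.1,"wx": 0,"wy": 0,"wz": 0.004,"jaw": 0.4},
  {"tx": -0.13,"ty": 0,"tz": 0.1,"wx": 0,"wy": 0,"wz": 0.004,"jaw": 0.4},
  {"tx": -0.13,"ty": 0,"tz": 0.1,"wx": 0,"wy": 0,"wz": 0.004,"jaw": 0.4},
  {"tx": -0.13,"ty": 0,"tz": 0.1,"wx": 0,"wy": 0,"wz": 0.004,"jaw": 0.4},
])

```text
time_s: 24.2
tcp_pos: [0.4523, 0.3526, -0.0195]
orientation: [3.141, -0.0, 1.72]
contact_force: [-0.2, -2.0, 5.8]
opening: 0.0491
```

```bash
python3 plan.py
```

```text
t 24.2 tcp [452.3 352.6 -19.5] rpy deg [ 1.7996e+02 -2.0000e-02  9.8580e+01] open 49.1 F [-0.2 -2.   5.8] q [-0.92  0.74  0.28  1.94 -0.4   0.51 -0.21]
```

Emit:
apply_moves([
  {"tx": 0,"ty": 0,"tz": -0.7,"wx": 0,"wy": 0,"wz": 0,"jaw": 0.4},
  {"tx": 0,"ty": 0,"tz": -3,"wx": 0,"wy": 0,"wz": 0,"jaw": 0.4},
  {"tx": 0,"ty": 0,"tz": -6,"wx": 0,"wy": 0,"wz": 0,"jaw": 0.4},
  {"tx": 0,"ty": 0,"tz": -9,"wx": 0,"wy": 0,"wz": 0,"jaw": 0.4},
  {"tx": 0,"ty": 0,"tz": -12,"wx": 0,"wy": 0,"wz": 0,"jaw": 0.4},
])

```text
time_s: 24.62
tcp_pos: [0.4516, 0.3523, 0.1014]
orientation: [-3.141, 0.001, 1.721]
contact_force: [-0.1, 0.2, -1.7]
opening: 0.0487
```

```bash
python3 plan.py 449.8 8.5 95 -2.4
```

```text
t 24.62 tcp [451.6 352.3 101.4] rpy deg [-1.7996e+02  3.0000e-02  9.8590e+01] open 48.7 F [-0.1  0.2 -1.7] q [-1.    0.58  0.4   1.85 -0.31  0.77 -0.29]
shift cm [-33.97  -5.31   0.67] w [-0.000e+00  1.000e-03  1.763e+00] rows 8.2 14.1
```

Emit:
apply_moves([
  {"tx": -2.4,"ty": -0.4,"tz": 0,"wx": 0,"wy": 0,"wz": 0.12,"jaw": 0.4},
  {"tx": -4.8,"ty": -0.8,"tz": 0,"wx": 0,"wy": 0,"wz": 0.24,"jaw": 0.4},
  {"tx": -7.2,"ty": -1.2,"tz": 0,"wx": 0,"wy": 0,"wz": 0.36,"jaw": 0.4},
  {"tx": -9.6,"ty": -1.5,"tz": 0,"wx": 0,"wy": 0,"wz": 0.48,"jaw": 0.4},
  {"tx": -12,"ty": -1.9,"tz": 0,"wx": 0,"wy": 0,"wz": 0.6,"jaw": 0.4},
])

```text
time_s: 25.03
tcp_pos: [0.4509, 0.2303, 0.1005]
orientation: [-3.141, -0.001, 1.115]
contact_force: [0.2, 0.1, -1.2]
opening: 0.0491
```

```bash
python3 plan.py 449.8 8.5 95 -2.4
```

```text
t 25.03 tcp [450.9 230.3 100.5] rpy deg [-1.7999e+02 -3.0000e-02  6.3900e+01] open 49.1 F [ 0.2  0.1 -1.2] q [-0.94  0.53  0.57  2.03 -0.43  0.7  -0.56]
shift cm [-19.96   9.66   0.54] w [-0.    -0.     1.157] rows 5.3 9.3
```

Emit:
apply_moves([
  {"tx": -2.2,"ty": 1.1,"tz": 0,"wx": 0,"wy": 0,"wz": 0.12,"jaw": 0.4},
  {"tx": -4.4,"ty": 2.2,"tz": 0,"wx": 0,"wy": 0,"wz": 0.24,"jaw": 0.4},
  {"tx": -6.6,"ty": 3.2,"tz": 0,"wx": 0,"wy": 0,"wz": 0.36,"jaw": 0.4},
  {"tx": -8.8,"ty": 4.3,"tz": 0,"wx": 0,"wy": 0,"wz": 0.48,"jaw": 0.4},
  {"tx": -11,"ty": 5.3,"tz": 0,"wx": 0,"wy": 0,"wz": 0.6,"jaw": 0.4},
])

```text
time_s: 25.45
tcp_pos: [0.4508, 0.1082, 0.1004]
orientation: [-3.141, -0.001, 0.515]
contact_force: [0.4, -0.3, -1.2]
opening: 0.049
```

```bash
python3 plan.py 449.8 8.5 95 -2.4
```

```text
t 25.45 tcp [450.8 108.2 100.4] rpy deg [-1.7997e+02 -3.0000e-02  2.9520e+01] open 49.0 F [ 0.4 -0.3 -1.2] q [-0.83  0.52  0.73  2.13 -0.56  0.68 -0.77]
shift cm [-5.    8.62  0.53] w [-0.001 -0.     0.557] rows 2.4 4.5
```

Emit:
apply_moves([
  {"tx": -1,"ty": 1.7,"tz": 0,"wx": 0,"wy": 0,"wz": 0.12,"jaw": 0.4},
  {"tx": -2.2,"ty": 3.8,"tz": 0,"wx": 0,"wy": 0,"wz": 0.24,"jaw": 0.4},
  {"tx": -3.4,"ty": 6,"tz": 0.2,"wx": 0,"wy": 0,"wz": 0.36,"jaw": 0.4},
  {"tx": -4.5,"ty": 7.8,"tz": 0.4,"wx": 0,"wy": 0,"wz": 0.48,"jaw": 0.4},
  {"tx": -5,"ty": 8.6,"tz": 0.5,"wx": 0,"wy": 0,"wz": 0.557,"jaw": 0.4},
])

```text
time_s: 25.87
tcp_pos: [0.4503, 0.007, 0.0955]
orientation: [3.141, -0.001, -0.045]
contact_force: [0.6, 0.3, -1.7]
opening: 0.049
```

Emit:
apply_moves([
  {"tx": 0,"ty": 0,"tz": 0.5,"wx": 0,"wy": 0,"wz": 0,"jaw": 0.4},
  {"tx": 0,"ty": 0,"tz": 1.5,"wx": 0,"wy": 0,"wz": 0,"jaw": 0.4},
  {"tx": 0,"ty": 0,"tz": 2,"wx": 0,"wy": 0,"wz": 0,"jaw": 0.4},
  {"tx": 0,"ty": 0,"tz": 2,"wx": 0,"wy": 0,"wz": 0,"jaw": 0.4},
])

```text
time_s: 26.2
tcp_pos: [0.4497, 0.0109, 0.0737]
orientation: [-3.141, 0.002, -0.033]
contact_force: [-0.1, 0.1, -1.7]
opening: 0.0489
```

```bash
python3 snap.py wrist 15; python3 plan.py 449.8 8.5 23.5 -2.4; python3 comp.py wrist15.npz 120 8; python3 comp.py wrist15.npz 68
```

```text
t 26.25 tcp [449.9  10.6  74.3] rpy deg [-1.7998e+02  1.0000e-01 -1.9100e+00] open 49.0 F [ 0.  -0.1 -2.3] q [-0.66  0.59  0.82  2.19 -0.73  0.66 -0.93]
shift cm [0.01 0.21 5.08] w [-0.     0.002  0.009] rows 1.2 0.1
[326. 340.] 25545 c 450.2 11.1 size 67.9 49.7 len-dir 178.14 z 118.2
[335.  99.] 25523 c 527.3 5.3 size 76.8 50.0 len-dir 177.54 z 68.0
```

View pics/wrist15.png

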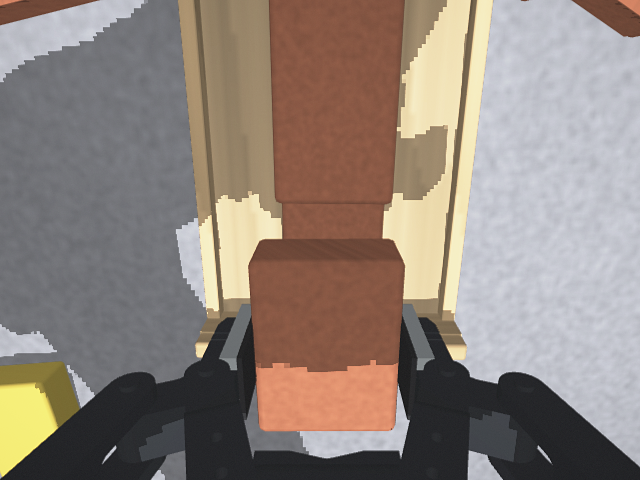

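Emit:
apply_moves([
  {"tx": -0.05,"ty": 0.2,"tz": 1,"wx": 0,"wy": 0,"wz": 0.009,"jaw": 0.4},
  {"tx": -0.05,"ty": 0.2,"tz": 2,"wx": 0,"wy": 0,"wz": 0.009,"jaw": 0.4},
  {"tx": -0.05,"ty": 0.2,"tz": 3,"wx": 0,"wy": 0,"wz": 0.009,"jaw": 0.4},
  {"tx": -0.05,"ty": 0.2,"tz": 3.8,"wx": 0,"wy": 0,"wz": 0.009,"jaw": 0.4},
  {"tx": -0.05,"ty": 0.2,"tz": 4,"wx": 0,"wy": 0,"wz": 0.009,"jaw": 0.4},
])

```text
time_s: 26.67
tcp_pos: [0.4495, 0.0081, 0.0341]
orientation: [-3.141, 0.001, -0.044]
contact_force: [0.1, 0.0, -1.2]
opening: 0.0489
```

Emit:
apply_moves([
  {"tx": 0,"ty": 0,"tz": 0,"wx": 0,"wy": 0,"wz": 0,"jaw": 0.4},
  {"tx": 0,"ty": 0,"tz": 0,"wx": 0,"wy": 0,"wz": 0,"jaw": 0.4},
])

```text
time_s: 26.83
tcp_pos: [0.45, 0.0077, 0.0352]
orientation: [-3.142, -0.0, -0.045]
contact_force: [-0.1, 0.6, -1.7]
opening: 0.0489
```

```bash
python3 snap.py wrist 16; python3 plan.py 449.4 8.5 23.5 -2.4; python3 comp.py wrist16.npz 79 4; python3 comp.py wrist16.npz 68
```

```text
t 26.88 tcp [450.1   7.6  35.4] rpy deg [-1.80e+02 -2.00e-02 -2.57e+00] open 48.9 F [-0.7 -1.5 -1.2] q [-0.58  0.64  0.71  2.23 -0.83  0.56 -0.85]
shift cm [-0.07 -0.09  1.19] w [-0.    -0.    -0.003] rows 0.3 0.0
[326. 341.] 25326 c 450.4 8.0 size 67.6 49.9 len-dir 177.64 z 79.7
[323. 112.] 36968 c 523.4 5.6 size 69.5 50.0 len-dir 177.48 z 68.0
[327. 248.] 1051 c 483.5 6.5 size 48.3 1.5 len-dir 87.74 z 68.1
```

Emit:
apply_moves([
  {"tx": -0.07,"ty": -0.08,"tz": 0.4,"wx": 0,"wy": 0,"wz": -0.003,"jaw": 0.4},
  {"tx": -0.07,"ty": -0.08,"tz": 0.75,"wx": 0,"wy": 0,"wz": -0.003,"jaw": 0.4},
  {"tx": -0.07,"ty": -0.08,"tz": 1,"wx": 0,"wy": 0,"wz": -0.003,"jaw": 0.4},
  {"tx": -0.07,"ty": -0.08,"tz": 1.12,"wx": 0,"wy": 0,"wz": -0.003,"jaw": 0.4},
  {"tx": -0.07,"ty": -0.08,"tz": 1.17,"wx": 0,"wy": 0,"wz": -0.003,"jaw": 0.4},
])

```text
time_s: 27.3
tcp_pos: [0.449, 0.0085, 0.0234]
orientation: [-3.141, 0.0, -0.042]
contact_force: [-4.7, 2.0, 16.6]
opening: 0.0491
```

Emit:
apply_moves([
  {"tx": 0,"ty": 0,"tz": 0.04,"wx": 0,"wy": 0,"wz": 0,"jaw": 0.4},
  {"tx": 0,"ty": 0,"tz": 0.06,"wx": 0,"wy": 0,"wz": 0,"jaw": 0.4},
])

```text
time_s: 27.47
tcp_pos: [0.4491, 0.0085, 0.0234]
orientation: [-3.14, -0.0, -0.042]
contact_force: [-6.2, 3.3, 22.9]
opening: 0.0491
```

```bash
python3 plan.py 449.4 8.5 23.5 -2.4
```

```text
t 27.47 tcp [449.1   8.5  23.4] rpy deg [-1.7993e+02 -1.0000e-02 -2.4300e+00] open 49.1 F [-6.2  3.3 22.9] q [-0.56  0.66  0.68  2.24 -0.86  0.53 -0.82]
shift cm [ 0.03  0.   -0.01] w [-0.001 -0.    -0.001] rows 0.0 0.0
```

Emit:
apply_moves([
  {"tx": 0.02,"ty": 0,"tz": -0.12,"wx": 0,"wy": 0,"wz": 0,"jaw": 0.4},
  {"tx": 0.02,"ty": 0,"tz": -0.12,"wx": 0,"wy": 0,"wz": 0,"jaw": 0.65},
  {"tx": 0.02,"ty": 0,"tz": -0.12,"wx": 0,"wy": 0,"wz": 0,"jaw": 0.8},
  {"tx": 0.02,"ty": 0,"tz": -0.12,"wx": 0,"wy": 0,"wz": 0,"jaw": 0.8},
  {"tx": 0.02,"ty": 0,"tz": -1.8,"wx": 0,"wy": 0,"wz": 0,"jaw": 0.8},
])

```text
time_s: 27.88
tcp_pos: [0.4483, 0.0084, 0.0393]
orientation: [3.141, 0.003, -0.042]
contact_force: [0.3, 0.6, 0.7]
opening: 0.0686
```

Emit:
apply_moves([
  {"tx": 0,"ty": 0,"tz": -3,"wx": 0,"wy": 0,"wz": 0,"jaw": 0.8},
  {"tx": 0,"ty": 0,"tz": -6,"wx": 0,"wy": 0,"wz": 0,"jaw": 0.8},
  {"tx": 0,"ty": 0,"tz": -9,"wx": 0,"wy": 0,"wz": 0,"jaw": 0.8},
  {"tx": 0,"ty": 0,"tz": -11,"wx": 0,"wy": 0,"wz": 0,"jaw": 0.8},
  {"tx": 0,"ty": 0,"tz": -11,"wx": 0,"wy": 0,"wz": 0,"jaw": 0.8},
])

```text
time_s: 28.3
tcp_pos: [0.4512, 0.008, 0.1538]
orientation: [-3.141, -0.005, -0.042]
contact_force: [1.5, -0.2, 0.6]
opening: 0.0684
```

```bash
python3 snap.py wrist 17; python3 plan.py 473 -340 140 99.7; python3 comp.py wrist17.npz 68
```

```text
t 28.35 tcp [450.5   8.6 152.1] rpy deg [-179.95   -0.18   -2.37] open 68.2 F [-1.5  0.2 -0.6] q [-0.79  0.49  0.99  2.11 -0.56  0.83 -1.07]
shift cm [ 3.69 34.74  1.19] w [ 0.002 -0.003 -1.782] rows 8.4 14.3
[326.  86.] 15098 c 536.9 5.2 size 95.0 49.5 len-dir 177.67 z 68.0
[326. 234.] 7681 c 450.2 8.9 size 66.6 49.4 len-dir 177.64 z 68.0
```

View pics/wrist17.png

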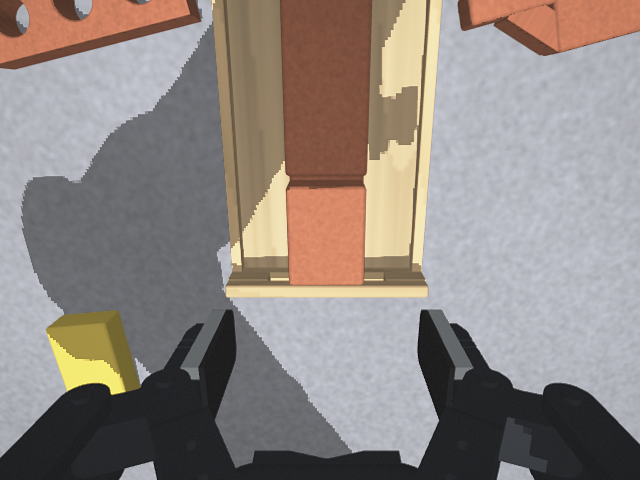

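Emit:
apply_moves([
  {"tx": 0.2,"ty": 2.4,"tz": 0,"wx": 0,"wy": 0,"wz": -0.12,"jaw": 0.8},
  {"tx": 0.5,"ty": 4.8,"tz": 0,"wx": 0,"wy": 0,"wz": -0.24,"jaw": 0.8},
  {"tx": 0.8,"ty": 7.2,"tz": 0.2,"wx": 0,"wy": 0,"wz": -0.36,"jaw": 0.8},
  {"tx": 1,"ty": 9.6,"tz": 0.4,"wx": 0,"wy": 0,"wz": -0.48,"jaw": 0.8},
  {"tx": 1.3,"ty": 12,"tz": 0.6,"wx": 0,"wy": 0,"wz": -0.6,"jaw": 0.8},
])

```text
time_s: 28.77
tcp_pos: [0.4567, -0.1127, 0.1436]
orientation: [-3.14, 0.001, 0.564]
contact_force: [-0.1, 0.9, 0.4]
opening: 0.0686
```

```bash
python3 plan.py 473 -340 100 99.7
```

```text
t 28.77 tcp [ 456.7 -112.7  143.6] rpy deg [-1.7993e+02  5.0000e-02  3.2330e+01] open 68.6 F [-0.1  0.9  0.4] q [-0.37  0.45  0.74  2.06 -0.43  0.78 -0.37]
shift cm [-10.77  20.08   4.35] w [-0.002  0.    -1.176] rows 5.6 9.4
```

Emit:
apply_moves([
  {"tx": -1.1,"ty": 2.1,"tz": 0.5,"wx": 0,"wy": 0,"wz": -0.12,"jaw": 0.8},
  {"tx": -2.2,"ty": 4.2,"tz": 1,"wx": 0,"wy": 0,"wz": -0.24,"jaw": 0.8},
  {"tx": -3.3,"ty": 6.3,"tz": 1.5,"wx": 0,"wy": 0,"wz": -0.36,"jaw": 0.8},
  {"tx": -4.4,"ty": 8.3,"tz": 2,"wx": 0,"wy": 0,"wz": -0.48,"jaw": 0.8},
  {"tx": -5.5,"ty": 10.2,"tz": 2.5,"wx": 0,"wy": 0,"wz": -0.6,"jaw": 0.8},
])

```text
time_s: 29.18
tcp_pos: [0.4641, -0.2285, 0.1182]
orientation: [-3.14, -0.001, 1.163]
contact_force: [-0.0, 0.4, 0.1]
opening: 0.0683
```

```bash
python3 plan.py 473 -340 90 99.7
```

```text
t 29.18 tcp [ 464.1 -228.5  118.2] rpy deg [-1.799e+02 -3.000e-02  6.666e+01] open 68.3 F [-0.   0.4  0.1] q [ 0.03  0.5   0.5   1.98 -0.35  0.75  0.33]
shift cm [-9.88  5.24  2.81] w [-0.001 -0.001 -0.577] rows 2.8 4.6
```

Emit:
apply_moves([
  {"tx": -2,"ty": 1.1,"tz": 0.6,"wx": 0,"wy": 0,"wz": -0.12,"jaw": 0.8},
  {"tx": -4.2,"ty": 2.2,"tz": 1.2,"wx": 0,"wy": 0,"wz": -0.24,"jaw": 0.8},
  {"tx": -6.5,"ty": 3.4,"tz": 1.9,"wx": 0,"wy": 0,"wz": -0.36,"jaw": 0.8},
  {"tx": -8.7,"ty": 4.6,"tz": 2.5,"wx": 0,"wy": 0,"wz": -0.48,"jaw": 0.8},
  {"tx": -9.9,"ty": 5.2,"tz": 2.8,"wx": 0,"wy": 0,"wz": -0.577,"jaw": 0.8},
])

```text
time_s: 29.6
tcp_pos: [0.4714, -0.3419, 0.0897]
orientation: [-3.14, -0.001, 1.739]
contact_force: [-0.2, -0.0, 0.2]
opening: 0.0681
```

Emit:
apply_moves([
  {"tx": 0,"ty": 0,"tz": 0,"wx": 0,"wy": 0,"wz": 0,"jaw": 0.8},
  {"tx": 0,"ty": 0,"tz": 0,"wx": 0,"wy": 0,"wz": 0,"jaw": 0.8},
])

```text
time_s: 29.77
tcp_pos: [0.4715, -0.3393, 0.0903]
orientation: [-3.14, -0.002, 1.731]
contact_force: [0.5, 0.3, 0.0]
opening: 0.0684
```

```bash
python3 snap.py wrist 18; python3 plan.py 473 -340 0 99.7; python3 comp.py wrist18.npz 25
```

```text
t 29.82 tcp [ 471.9 -338.3   90.7] rpy deg [-1.7995e+02 -1.3000e-01  9.9230e+01] open 68.1 F [-0.8  0.3  0.6] q [ 0.35  0.59  0.29  1.84 -0.24  0.75  0.94]
shift cm [-0.21  0.09  9.07] w [-0.001 -0.002 -0.008] rows 2.2 0.1
[597.  43.] 7032 c 591.2 -208.4 size 44.6 40.4 len-dir 12.11 z 24.9
[329. 245.] 8761 c 472.8 -340.1 size 66.4 49.5 len-dir 99.31 z 24.9
```

View pics/wrist18.png

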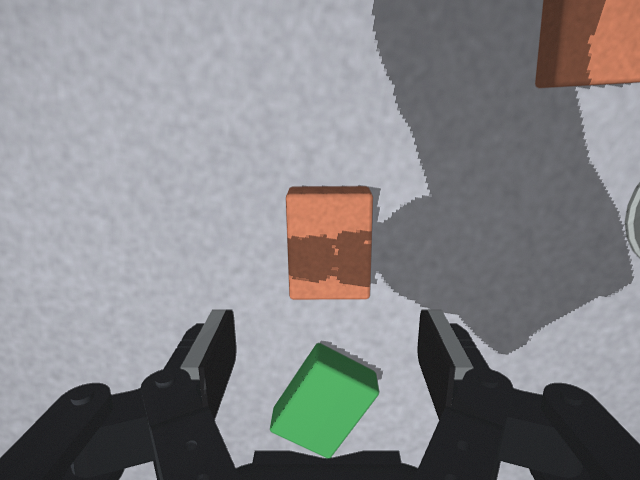

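Emit:
apply_moves([
  {"tx": -0.3,"ty": 0.05,"tz": 2,"wx": 0,"wy": 0,"wz": -0.004,"jaw": 0.8},
  {"tx": -0.3,"ty": 0.05,"tz": 4,"wx": 0,"wy": 0,"wz": -0.004,"jaw": 0.8},
  {"tx": -0.3,"ty": 0.05,"tz": 6,"wx": 0,"wy": 0,"wz": -0.004,"jaw": 0.8},
  {"tx": -0.3,"ty": 0.05,"tz": 8,"wx": 0,"wy": 0,"wz": -0.004,"jaw": 0.8},
  {"tx": -0.3,"ty": 0.05,"tz": 9,"wx": 0,"wy": 0,"wz": -0.004,"jaw": 0.8},
])

```text
time_s: 30.23
tcp_pos: [0.473, -0.3395, -0.0004]
orientation: [-3.14, -0.003, 1.739]
contact_force: [0.1, -0.5, -0.7]
opening: 0.0682
```

```bash
python3 plan.py 472.8 -341 -20.5 99.4
```

```text
t 30.23 tcp [ 4.730e+02 -3.395e+02 -4.000e-01] rpy deg [-1.799e+02 -1.500e-01  9.963e+01] open 68.2 F [ 0.1 -0.5 -0.7] q [ 0.4   0.72  0.23  1.9  -0.29  0.56  0.99]
shift cm [-0.15 -0.05  2.01] w [-0.002 -0.003  0.004] rows 0.5 0.0
```

Emit:
apply_moves([
  {"tx": -0.1,"ty": 0,"tz": 0.6,"wx": 0,"wy": 0,"wz": 0.003,"jaw": 0.8},
  {"tx": -0.1,"ty": 0,"tz": 1.2,"wx": 0,"wy": 0,"wz": 0.003,"jaw": 0.8},
  {"tx": -0.1,"ty": 0,"tz": 1.8,"wx": 0,"wy": 0,"wz": 0.003,"jaw": 0.8},
  {"tx": -0.1,"ty": 0,"tz": 2.1,"wx": 0,"wy": 0,"wz": 0.003,"jaw": 0.8},
  {"tx": -0.1,"ty": 0,"tz": 2.1,"wx": 0,"wy": 0,"wz": 0.003,"jaw": 0.7},
])

```text
time_s: 30.65
tcp_pos: [0.4737, -0.343, -0.0194]
orientation: [-3.142, -0.0, 1.736]
contact_force: [0.7, -0.2, 0.0]
opening: 0.0603
```

```bash
python3 plan.py 472.8 -341 -20.5 99.4
```

```text
t 30.65 tcp [ 473.7 -343.   -19.4] rpy deg [-180.     -0.     99.45] open 60.3 F [ 0.7 -0.2  0. ] q [ 0.41  0.75  0.22  1.91 -0.3   0.52  1.  ]
shift cm [ 0.21 -0.06  0.11] w [-0.    -0.     0.001] rows 0.1 0.0
```

Emit:
apply_moves([
  {"tx": 0.2,"ty": -0.05,"tz": 0.1,"wx": 0,"wy": 0,"wz": 0,"jaw": 0.65},
  {"tx": 0.2,"ty": -0.05,"tz": 0.1,"wx": 0,"wy": 0,"wz": 0,"jaw": 0.4},
  {"tx": 0.2,"ty": -0.05,"tz": 0.1,"wx": 0,"wy": 0,"wz": 0,"jaw": 0.4},
  {"tx": 0.2,"ty": -0.05,"tz": 0.1,"wx": 0,"wy": 0,"wz": 0,"jaw": 0.4},
  {"tx": 0.2,"ty": -0.05,"tz": 0.1,"wx": 0,"wy": 0,"wz": 0,"jaw": 0.4},
])

```text
time_s: 31.07
tcp_pos: [0.4729, -0.3411, -0.0198]
orientation: [3.141, 0.0, 1.736]
contact_force: [-1.3, 2.0, 6.1]
opening: 0.0493
```

```bash
python3 plan.py
```

```text
t 31.07 tcp [ 472.9 -341.1  -19.8] rpy deg [179.98   0.    99.45] open 49.3 F [-1.3  2.   6.1] q [ 0.41  0.74  0.22  1.91 -0.3   0.52  1.  ]
```

Emit:
apply_moves([
  {"tx": 0,"ty": 0,"tz": -0.7,"wx": 0,"wy": 0,"wz": 0,"jaw": 0.4},
  {"tx": 0,"ty": 0,"tz": -3,"wx": 0,"wy": 0,"wz": 0,"jaw": 0.4},
  {"tx": 0,"ty": 0,"tz": -6,"wx": 0,"wy": 0,"wz": 0,"jaw": 0.4},
  {"tx": 0,"ty": 0,"tz": -9,"wx": 0,"wy": 0,"wz": 0,"jaw": 0.4},
  {"tx": 0,"ty": 0,"tz": -12,"wx": 0,"wy": 0,"wz": 0,"jaw": 0.4},
])

```text
time_s: 31.48
tcp_pos: [0.4725, -0.3411, 0.1012]
orientation: [-3.141, -0.0, 1.736]
contact_force: [-0.5, -0.5, -2.1]
opening: 0.0491
```

```bash
python3 plan.py 668.6 -0.7 105 -2.4
```

```text
t 31.48 tcp [ 472.5 -341.1  101.2] rpy deg [-1.7997e+02 -1.0000e-02  9.9440e+01] open 49.1 F [-0.5 -0.5 -2.1] q [ 0.35  0.58  0.3   1.83 -0.23  0.77  0.94]
shift cm [30.37 24.93 -0.38] w [-0.     0.     1.777] rows 9.4 14.2
```

Emit:
apply_moves([
  {"tx": 2,"ty": 1.7,"tz": 0,"wx": 0,"wy": 0,"wz": 0.12,"jaw": 0.4},
  {"tx": 4.2,"ty": 3.5,"tz": 0,"wx": 0,"wy": 0,"wz": 0.24,"jaw": 0.4},
  {"tx": 6.4,"ty": 5.2,"tz": 0,"wx": 0,"wy": 0,"wz": 0.36,"jaw": 0.4},
  {"tx": 8.6,"ty": 7,"tz": 0,"wx": 0,"wy": 0,"wz": 0.48,"jaw": 0.4},
  {"tx": 10.8,"ty": 8.8,"tz": 0,"wx": 0,"wy": 0,"wz": 0.6,"jaw": 0.4},
])

```text
time_s: 31.9
tcp_pos: [0.5425, -0.219, 0.1002]
orientation: [3.141, -0.0, 1.13]
contact_force: [0.2, -0.3, -1.8]
opening: 0.0489
```

```bash
python3 plan.py 668.6 -0.7 105 -2.4
```

```text
t 31.9 tcp [ 542.5 -219.   100.2] rpy deg [ 1.7997e+02 -2.0000e-02  6.4720e+01] open 48.9 F [ 0.2 -0.3 -1.8] q [-0.01  0.61  0.5   1.83 -0.39  0.8   0.25]
shift cm [25.12  2.08 -0.47] w [ 0.000e+00 -1.000e-03  1.171e+00] rows 6.0 9.4
```

Emit:
apply_moves([
  {"tx": 2.6,"ty": 0.2,"tz": 0,"wx": 0,"wy": 0,"wz": 0.12,"jaw": 0.4},
  {"tx": 5.2,"ty": 0.4,"tz": 0,"wx": 0,"wy": 0,"wz": 0.24,"jaw": 0.4},
  {"tx": 7.8,"ty": 0.6,"tz": 0,"wx": 0,"wy": 0,"wz": 0.36,"jaw": 0.4},
  {"tx": 10.4,"ty": 0.8,"tz": 0,"wx": 0,"wy": 0,"wz": 0.48,"jaw": 0.4},
  {"tx": 13,"ty": 1.1,"tz": 0,"wx": 0,"wy": 0,"wz": 0.6,"jaw": 0.4},
])

```text
time_s: 32.32
tcp_pos: [0.6071, -0.1054, 0.1001]
orientation: [-3.141, -0.0, 0.53]
contact_force: [-0.6, -0.2, -2.1]
opening: 0.0491
```

```bash
python3 plan.py 668.6 -0.7 105 -2.4
```

```text
t 32.32 tcp [ 607.1 -105.4  100.1] rpy deg [-1.7999e+02 -2.0000e-02  3.0380e+01] open 49.1 F [-0.6 -0.2 -2.1] q [-0.31  0.7   0.69  1.75 -0.55  0.89 -0.42]
shift cm [10.6  -5.92 -0.49] w [-0.    -0.     0.572] rows 2.9 4.6
```

Emit:
apply_moves([
  {"tx": 2.3,"ty": -1.3,"tz": 0,"wx": 0,"wy": 0,"wz": 0.12,"jaw": 0.4},
  {"tx": 4.8,"ty": -2.7,"tz": 0,"wx": 0,"wy": 0,"wz": 0.24,"jaw": 0.4},
  {"tx": 7.3,"ty": -4.1,"tz": 0,"wx": 0,"wy": 0,"wz": 0.36,"jaw": 0.4},
  {"tx": 9.5,"ty": -5.3,"tz": 0,"wx": 0,"wy": 0,"wz": 0.48,"jaw": 0.4},
  {"tx": 10.6,"ty": -5.9,"tz": 0,"wx": 0,"wy": 0,"wz": 0.572,"jaw": 0.4},
])

```text
time_s: 32.73
tcp_pos: [0.6692, 0.0028, 0.0993]
orientation: [-3.14, -0.0, -0.038]
contact_force: [-0.5, 1.3, -1.8]
opening: 0.049
```

Emit:
apply_moves([
  {"tx": 0,"ty": 0,"tz": 0.5,"wx": 0,"wy": 0,"wz": 0,"jaw": 0.4},
  {"tx": 0,"ty": 0,"tz": 1.8,"wx": 0,"wy": 0,"wz": 0,"jaw": 0.4},
  {"tx": 0,"ty": 0,"tz": 2.5,"wx": 0,"wy": 0,"wz": 0,"jaw": 0.4},
  {"tx": 0,"ty": 0,"tz": 2.5,"wx": 0,"wy": 0,"wz": 0,"jaw": 0.4},
  {"tx": 0,"ty": 0,"tz": 2.5,"wx": 0,"wy": 0,"wz": 0,"jaw": 0.4},
])

```text
time_s: 33.15
tcp_pos: [0.6668, -0.0035, 0.0741]
orientation: [3.141, 0.001, -0.037]
contact_force: [0.4, -0.0, -2.0]
opening: 0.0485
```

```bash
python3 snap.py wrist 19; python3 plan.py 668.6 -0.7 35 -2.4; python3 comp.py wrist19.npz 118 8; python3 comp.py wrist19.npz 68; python3 comp.py wrist19.npz 43
```

```text
t 33.2 tcp [667.3  -3.4  74.8] rpy deg [ 1.80e+02  2.00e-02 -2.14e+00] open 48.6 F [-0.3  0.2 -1.2] q [-0.5   0.85  0.83  1.63 -0.73  1.   -1.04]
shift cm [ 0.12 -0.28  3.98] w [0.    0.    0.005] rows 1.0 0.0
[326. 341.] 25938 c 666.7 -3.2 size 68.0 49.8 len-dir 177.81 z 118.8
[321. 443.] 1953 c 577.5 3.4 size 49.5 18.8 len-dir 87.24 z 68.1
[321. 220.] 4099 c 691.8 -1.5 size 49.6 20.9 len-dir 87.64 z 42.9
```

View pics/wrist19.png

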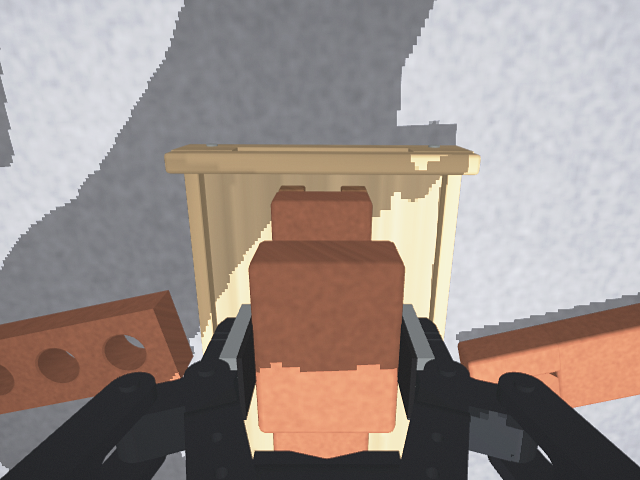

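Emit:
apply_moves([
  {"tx": 0.16,"ty": -0.3,"tz": 1,"wx": 0,"wy": 0,"wz": 0.005,"jaw": 0.4},
  {"tx": 0.16,"ty": -0.3,"tz": 2,"wx": 0,"wy": 0,"wz": 0.005,"jaw": 0.4},
  {"tx": 0.16,"ty": -0.3,"tz": 3,"wx": 0,"wy": 0,"wz": 0.005,"jaw": 0.4},
  {"tx": 0.16,"ty": -0.3,"tz": 3.8,"wx": 0,"wy": 0,"wz": 0.005,"jaw": 0.4},
  {"tx": 0.16,"ty": -0.3,"tz": 4,"wx": 0,"wy": 0,"wz": 0.005,"jaw": 0.4},
])

```text
time_s: 33.62
tcp_pos: [0.6683, 0.0011, 0.0325]
orientation: [-3.142, 0.003, -0.041]
contact_force: [-0.3, 0.4, -1.9]
opening: 0.0491
```

Emit:
apply_moves([
  {"tx": 0,"ty": 0,"tz": 0,"wx": 0,"wy": 0,"wz": 0,"jaw": 0.4},
  {"tx": 0,"ty": 0,"tz": 0,"wx": 0,"wy": 0,"wz": 0,"jaw": 0.4},
])

```text
time_s: 33.78
tcp_pos: [0.6694, 0.0006, 0.0346]
orientation: [3.141, 0.0, -0.041]
contact_force: [-0.7, 0.1, -2.1]
opening: 0.0489
```

```bash
python3 snap.py wrist 20; python3 plan.py 669.1 -0.5 23.5 -2.4; python3 comp.py wrist20.npz 79 4; python3 comp.py wrist20.npz 68;python3 comp.py wrist20.npz 43
```

```text
t 33.83 tcp [6.697e+02 6.000e-01 3.500e+01] rpy deg [ 1.7998e+02 -3.0000e-02 -2.3700e+00] open 49.2 F [-0.3 -0.1 -1.2] q [-0.49  0.9   0.8   1.65 -0.77  0.93 -1.02]
shift cm [-0.05  0.11  1.15] w [ 0.    -0.     0.001] rows 0.3 0.0
[326. 343.] 25195 c 669.2 0.8 size 68.1 49.8 len-dir 177.59 z 79.3
[326. 251.] 1057 c 702.4 -0.7 size 48.0 1.5 len-dir 87.58 z 68.2
[329. 443.] 2455 c 620.0 1.5 size 49.6 14.3 len-dir 88.23 z 68.0
[330. 234.] 1596 c 699.9 -1.9 size 48.9 5.2 len-dir 87.41 z 42.5
```

Emit:
apply_moves([
  {"tx": -0.05,"ty": 0.12,"tz": 0.4,"wx": 0,"wy": 0,"wz": 0,"jaw": 0.4},
  {"tx": -0.05,"ty": 0.12,"tz": 0.75,"wx": 0,"wy": 0,"wz": 0,"jaw": 0.4},
  {"tx": -0.05,"ty": 0.12,"tz": 0.98,"wx": 0,"wy": 0,"wz": 0,"jaw": 0.4},
  {"tx": -0.05,"ty": 0.12,"tz": 1.08,"wx": 0,"wy": 0,"wz": 0,"jaw": 0.4},
  {"tx": -0.05,"ty": 0.12,"tz": 1.12,"wx": 0,"wy": 0,"wz": 0,"jaw": 0.4},
])

```text
time_s: 34.25
tcp_pos: [0.6688, -0.0003, 0.0233]
orientation: [-3.141, 0.0, -0.041]
contact_force: [-0.6, -0.6, 0.6]
opening: 0.0492
```

Emit:
apply_moves([
  {"tx": 0,"ty": 0,"tz": 0.02,"wx": 0,"wy": 0,"wz": 0,"jaw": 0.4},
])

```text
time_s: 34.33
tcp_pos: [0.6689, -0.0003, 0.0234]
orientation: [-3.142, -0.0, -0.041]
contact_force: [-0.9, 0.8, -0.7]
opening: 0.049
```

```bash
python3 plan.py 669.1 -0.5 23.5 -2.4
```

```text
t 34.33 tcp [ 6.689e+02 -3.000e-01  2.340e+01] rpy deg [-180.     -0.     -2.36] open 49.0 F [-0.9  0.8 -0.7] q [-0.49  0.91  0.78  1.66 -0.78  0.91 -1.  ]
shift cm [ 0.02  0.02 -0.01] w [-0.    -0.     0.001] rows 0.0 0.0
```

Barely touching, so I'll seat it another 0.5 mm.

Emit:
apply_moves([
  {"tx": 0,"ty": 0,"tz": 0.03,"wx": 0,"wy": 0,"wz": 0,"jaw": 0.4},
  {"tx": 0,"ty": 0,"tz": 0.06,"wx": 0,"wy": 0,"wz": 0,"jaw": 0.4},
  {"tx": 0,"ty": 0,"tz": 0.06,"wx": 0,"wy": 0,"wz": 0,"jaw": 0.4},
])

```text
time_s: 34.58
tcp_pos: [0.6689, -0.0003, 0.0233]
orientation: [-3.141, -0.0, -0.041]
contact_force: [-3.0, 1.1, 4.9]
opening: 0.0488
```

```bash
python3 plan.py 669.1 -0.5 23.5 -2.4
```

```text
t 34.58 tcp [ 6.689e+02 -3.000e-01  2.330e+01] rpy deg [-1.7998e+02 -2.0000e-02 -2.3600e+00] open 48.8 F [-3.   1.1  4.9] q [-0.49  0.91  0.78  1.66 -0.78  0.91 -1.  ]
shift cm [ 0.02  0.02 -0.02] w [-0.    -0.     0.001] rows 0.0 0.0
```

Emit:
apply_moves([
  {"tx": 0,"ty": 0,"tz": -0.04,"wx": 0,"wy": 0,"wz": 0,"jaw": 0.65},
  {"tx": 0,"ty": 0,"tz": -0.04,"wx": 0,"wy": 0,"wz": 0,"jaw": 0.8},
  {"tx": 0,"ty": 0,"tz": -0.04,"wx": 0,"wy": 0,"wz": 0,"jaw": 0.8},
  {"tx": 0,"ty": 0,"tz": -1.5,"wx": 0,"wy": 0,"wz": 0,"jaw": 0.8},
  {"tx": 0,"ty": 0,"tz": -4,"wx": 0,"wy": 0,"wz": 0,"jaw": 0.8},
])

```text
time_s: 35.0
tcp_pos: [0.6673, 0.0, 0.0614]
orientation: [3.141, 0.004, -0.041]
contact_force: [-0.1, 0.8, -0.3]
opening: 0.0684
```

Emit:
apply_moves([
  {"tx": -3,"ty": 0,"tz": -3,"wx": 0,"wy": 0,"wz": 0,"jaw": 0.8},
  {"tx": -6,"ty": 0,"tz": -6,"wx": 0,"wy": 0,"wz": 0,"jaw": 0.8},
  {"tx": -9,"ty": 0,"tz": -9,"wx": 0,"wy": 0,"wz": 0,"jaw": 0.8},
  {"tx": -12,"ty": 0,"tz": -12,"wx": 0,"wy": 0,"wz": 0,"jaw": 0.8},
  {"tx": -14,"ty": 0,"tz": -15,"wx": 0,"wy": 0,"wz": 0,"jaw": 0.8},
])

```text
time_s: 35.42
tcp_pos: [0.5263, 0.0049, 0.2143]
orientation: [-3.14, 0.001, -0.043]
contact_force: [0.2, 1.0, 2.0]
opening: 0.0684
```

Emit:
apply_moves([
  {"tx": 0,"ty": 0,"tz": -1,"wx": 0,"wy": 0,"wz": 0,"jaw": 0.8},
  {"tx": 0,"ty": 0,"tz": -1,"wx": 0,"wy": 0,"wz": 0,"jaw": 0.8},
])

```text
time_s: 35.58
tcp_pos: [0.5299, 0.0051, 0.2264]
orientation: [-3.139, -0.005, -0.041]
contact_force: [0.7, 0.3, 0.9]
opening: 0.0685
```

```bash
python3 snap.py wrist 21; python3 plan.py 500 250 230 -2.4;  python3 comp.py wrist21.npz 68; python3 tray.py wrist21.npz 2>/dev/null
```

```text
t 35.63 tcp [530.    5.7 224.4] rpy deg [-179.91   -0.2    -2.32] open 68.2 F [-0.2  0.6 -1.5] q [-0.76  0.53  1.05  1.82 -0.52  1.09 -1.13]
shift cm [ -3.98 -24.29  -0.53] w [-0.001 -0.003  0.001] rows 5.9 0.0
[326.  33.] 4689 c 656.5 0.6 size 49.4 43.5 len-dir 87.77 z 67.9
[327. 163.] 11232 c 558.9 4.2 size 140.1 49.4 len-dir 177.51 z 68.0
[327. 296.] 4003 c 450.5 8.7 size 66.4 49.6 len-dir 177.78 z 68.0
```

View pics/wrist21.png

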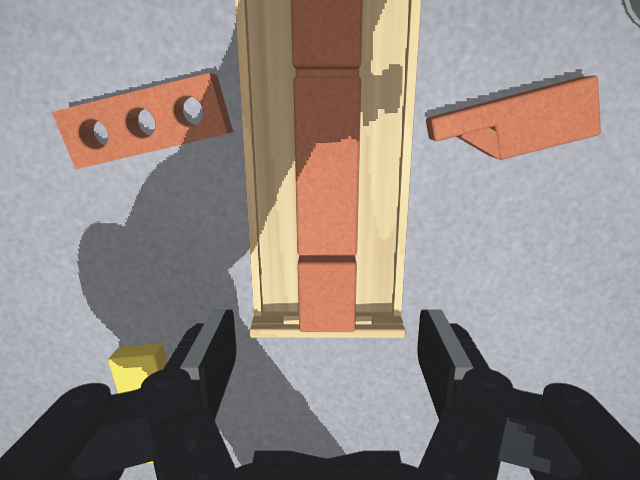

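Both top joints look alike at rows 72 and 258. I'll move the arm clear and check from the fixed cameras.

Emit:
apply_moves([
  {"tx": -0.6,"ty": -4,"tz": 0,"wx": 0,"wy": 0,"wz": 0,"jaw": 0.8},
  {"tx": -1.2,"ty": -8,"tz": 0,"wx": 0,"wy": 0,"wz": -0.1,"jaw": 0.8},
  {"tx": -1.8,"ty": -12,"tz": 0,"wx": 0,"wy": 0,"wz": -0.2,"jaw": 0.8},
  {"tx": -2.4,"ty": -16,"tz": 0,"wx": 0,"wy": 0,"wz": -0.3,"jaw": 0.8},
  {"tx": -3,"ty": -20,"tz": 0,"wx": 0,"wy": 0,"wz": -0.4,"jaw": 0.8},
])

```text
time_s: 36.05
tcp_pos: [0.507, 0.2086, 0.2215]
orientation: [3.141, 0.001, 0.364]
contact_force: [0.9, 0.0, 0.4]
opening: 0.0685
```

```bash
python3 plan.py 420 420 230 50
```

```text
t 36.05 tcp [507.  208.6 221.5] rpy deg [1.7996e+02 8.0000e-02 2.0840e+01] open 68.5 F [0.9 0.  0.4] q [-1.07  0.53  0.96  1.78 -0.49  1.09 -1.16]
shift cm [ -0.61 -22.85  -0.86] w [ 0.     0.001 -0.509] rows 5.5 4.1
```

Emit:
apply_moves([
  {"tx": -0.1,"ty": -4,"tz": 0,"wx": 0,"wy": 0,"wz": -0.1,"jaw": 0.8},
  {"tx": -0.2,"ty": -8,"tz": 0,"wx": 0,"wy": 0,"wz": -0.2,"jaw": 0.8},
  {"tx": -0.3,"ty": -12,"tz": -0.4,"wx": 0,"wy": 0,"wz": -0.3,"jaw": 0.8},
  {"tx": -0.5,"ty": -16,"tz": -0.8,"wx": 0,"wy": 0,"wz": -0.4,"jaw": 0.8},
  {"tx": -0.6,"ty": -19,"tz": -0.9,"wx": 0,"wy": 0,"wz": -0.5,"jaw": 0.8},
])

```text
time_s: 36.47
tcp_pos: [0.4331, 0.3862, 0.2305]
orientation: [-3.141, 0.001, 0.867]
contact_force: [0.2, 0.3, -0.3]
opening: 0.0684
```

Emit:
apply_moves([
  {"tx": 0,"ty": 0,"tz": 0,"wx": 0,"wy": 0,"wz": 0,"jaw": 0.8},
  {"tx": 0,"ty": 0,"tz": 0,"wx": 0,"wy": 0,"wz": 0,"jaw": 0.8},
])

```text
time_s: 36.63
tcp_pos: [0.4339, 0.3843, 0.2301]
orientation: [-3.142, 0.002, 0.863]
contact_force: [0.5, -0.5, -0.8]
opening: 0.068
```

```bash
python3 snap.py top 22; python3 snap.py scene 22; python3 comp.py top22.npz 68 5|head; echo; python3 - <<'E'
from h import *
d=load("top22.npz");P=cloud(d)*1000
m=terra(d["img"])&(abs(P[...,2]-68)<6)
k,l,s,c=cv2.connectedComponentsWithStats(m.astype(np.uint8),connectivity=4)
for i in range(1,k):
    if s[i,4]>50:
        q=P[l==i];print(c[i].round(1),s[i,4],np.round(cv2.minAreaRect(q[:,:2].astype(np.float32))[0],1),cv2.minAreaRect(q[:,:2].astype(np.float32))[1:])
for n in("cored/broken",):
    m=terra(d["img"])&(abs(P[...,2]-25)<7)
    k,l,s,c=cv2.connectedComponentsWithStats(m.astype(np.uint8))
    for i in range(1,k):
        if s[i,4]>300: print(c[i].round(1),np.round(cv2.minAreaRect(P[l==i][:,:2].astype(np.float32))[0],1))
c=d["img"][130:310,220:470,::-1]
cv2.imwrite("pics/top22c.png",cv2.resize(c,None,fx=3.2,fy=3.2,interpolation=cv2.INTER_CUBIC))
E
```

```text
[332. 184.] 430 c 668.2 -3.6 size 65.2 48.2 len-dir 179.21 z 68.5
[331. 228.] 923 c 559.4 0.6 size 139.6 47.9 len-dir 179.13 z 68.4
[331. 271.] 458 c 450.1 4.6 size 65.0 47.5 len-dir 179.25 z 68.3

[332.5 184.7] 506 [667.4  -3.6] ((48.387596130371094, 66.6083755493164), 88.89529418945312)
[331.3 227.8] 1057 [559.1   0.7] ((49.652130126953125, 139.62371826171875), 87.62464904785156)
[330.5 271. ] 521 [450.1   5.8] ((49.85295867919922, 65.12755584716797), 89.01763916015625)
[269.9 214.4] [600.1 158.8]
[397.  217.6] [ 583.7 -162.4]
```

View pics/top22c.png

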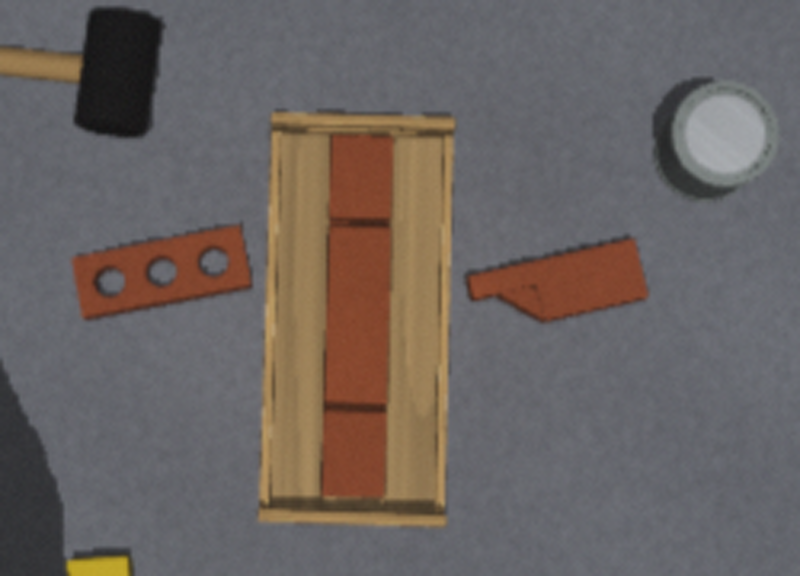

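View pics/scene22.png

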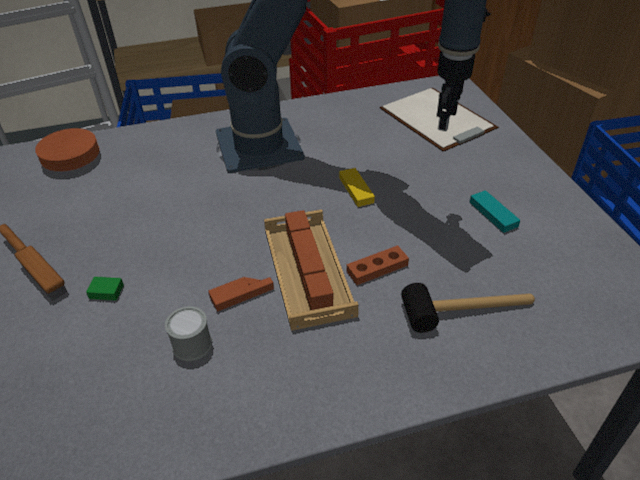

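```bash
python3 -c "
from station import robot,monitor
print(robot.job_done()); print(monitor.get_state()['time_s'])"
```

```text
the job is handed in; nothing more can be done
None
the job is handed in; nothing more can be done
```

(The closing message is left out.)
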